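# Rack the optics posts by length, feet in line

## Task

Put the three black posts away in the white rack, one to a notch and lying level across both rails, in order of length with the shortest next to the carrying handle and the longest farthest from it. All must lie the same way round, with the square feet lined up over the apron (the side where the base plate sticks out), just outside the rail and within about a centimetre of it. Set the posts down rather than dropping them, and leave the multimeter, the lens mount, the mirror mount and the power sensor where they stand.

Things in the scene. Friction and masses are not known exactly. Their poses are not given: they have to be found in the camera images.
- rack: White rack fixed to the table. Origin on the table midway between its two rails, under the middle notch; z up. Posts lie along x across both rails. Rails: 10 mm thick, centred at x = -40 and +40 mm, y = -84 to +84 mm, 56 mm high. The 6 mm base plate sticks out as a bare apron to x = -105 mm (other side: ends at +52). Dark bar handle, an arch 80 mm high and 90 mm wide, at y = -102 mm.
- notch1 (a point): Each rail has three 90-degree V notches, at y = -54, 0, +54 mm of the rack, 40 mm wide at the top and 20 mm deep. This point is for the notch next to the handle (y = -54): midway between the rails, 50 mm above the table, where the axis of a seated post passes. Axes as the rack's.
- notch2 (a point): The same for the middle notch.
- notch3 (a point): The same for the notch farthest from the handle.
- post_short: The shortest of three black posts: round shaft 20 mm in diameter, 115 mm long, with a square foot (34 x 34 mm, 10 mm thick) on one end. Origin on the axis, mid-shaft; x runs to the foot (its inner face at x = +57.5 mm). 140 g. Starts on the table in any direction, resting on its foot's edge and plain end, sloping about 3 degrees.
- post_medium: The middle one in length of three black posts: round shaft 20 mm in diameter, 145 mm long, with a square foot (34 x 34 mm, 10 mm thick) on one end. Origin on the axis, mid-shaft; x runs to the foot (its inner face at x = +72.5 mm). 170 g. Starts on the table in any direction, resting on its foot's edge and plain end, sloping about 3 degrees.
- post_long: The longest of three black posts: round shaft 20 mm in diameter, 175 mm long, with a square foot (34 x 34 mm, 10 mm thick) on one end. Origin on the axis, mid-shaft; x runs to the foot (its inner face at x = +87.5 mm). 200 g. Starts in the notch next to the handle, the wrong way round: foot on the side without the apron.
- post_short_foot (a point): Centre of the foot plate of the short post.
- post_medium_foot (a point): Centre of the foot plate of the medium post.
- post_long_foot (a point): Centre of the foot plate of the long post.
- multimeter: Bystander: yellow and grey hand-held multimeter lying face up, 90 x 180 x 50 mm, long along its y; origin under its centre.
- lens_mount: Bystander: round lens in a black ring on a post, on a 60 x 60 mm base; 155 mm tall; origin under its centre.
- mirror_mount: Bystander: small square black mirror mount (44 mm wide) on a short post on a 44 x 44 mm base; 99 mm tall; origin under its centre.
- power_sensor: Bystander: black round power-meter head, 90 mm in diameter, 61 mm high, lying on its back; origin under its centre.
Not all that is in view belongs to the job. Leave any purple look-alike of the post_short alone.

How it is judged:
At the end, for the whole second after the job is handed in: Short post in the notch by the handle, medium in the middle, long in the far one; each along the rack's x within 0.07 rad, at rest, foot centre within 8 mm of the notch axis sideways and in height, on the apron side, inner face 0 to 22 mm off the rail. Bystanders within 20 mm of their start (x of post_short_foot in the frame of notch1 between -0.072 and -0.048 m and y of post_short_foot in the frame of notch1 between -0.008 and 0.008 m and z of post_short_foot in the frame of notch1 between -0.008 and 0.008 m and angle between the x axis of each of post_short, post_medium, post_long and the x axis of rack, either way round below 0.07 rad and linear speed of each of post_short, post_medium, post_long below 0.02 m/s and x of post_medium_foot in the frame of notch2 between -0.072 and -0.048 m and y of post_medium_foot in the frame of notch2 between -0.008 and 0.008 m and z of post_medium_foot in the frame of notch2 between -0.008 and 0.008 m and x of post_long_foot in the frame of notch3 between -0.072 and -0.048 m and y of post_long_foot in the frame of notch3 between -0.008 and 0.008 m and z of post_long_foot in the frame of notch3 between -0.008 and 0.008 m); the robot touches nothing.
It fails at once if a bystander (multimeter, lens mount, mirror mount or power sensor) is shifted by more than 20 mm or tipped (distance of any of multimeter, lens_mount, mirror_mount, power_sensor from where it was at the start of the episode above 0.02 m or angle between any of multimeter, lens_mount, mirror_mount, power_sensor's own z axis and vertical above 0.25 rad).
It fails at once if a post is let go in the air (mid-shaft over 90 mm above the table, no finger touching it) ((height (world z) of post_short above 0.09 m and contact force between the fingers and post_short below 0.02 N) or (height (world z) of post_medium above 0.09 m and contact force between the fingers and post_medium below 0.02 N) or (height (world z) of post_long above 0.09 m and contact force between the fingers and post_long below 0.02 N)).
It also fails if it takes over 72 s, if anything falls off the work surface, if the arm or the gripper's body presses on something with over 40 N, if the wrist force passes 120 N, or if a joint passes its speed limit or range.

## Robot

A 6-joint arm with a two-finger parallel gripper is mounted at the origin on the work surface. World frame = base frame: x ahead of the robot, y to its left, z up, the work surface at z = 0. Lengths are in m, angles in rad, forces in N, time in s.
With the tool pointing down it reaches from about 0.3 to 0.875 m from the base axis. Payload 6.4 kg.
Tool frame: the origin (TCP) lies midway between the tips of the shut fingers; the grasp point (between the pads) lies 19 mm behind it; z points along the fingers, y is the line along which they close (so a half turn about z gives the same grasp; the last joint's range is limited). The gripper opens to 85 mm and grips with 20 to 120 N. Pads are 22 mm wide; open, the fingers measure 114 mm over their backs; the gripper's body (76 mm by 85 mm) begins 54 mm behind the grasp point. The pads swing forward as they close: fully open they stand 13 mm farther back than shut.
Start: joints at [-1.337, 0.181, 1.607, -0, 1.354, -0.206], TCP at [0.245, -0.52, 0.21] pointing down, gripper open.
Joint ranges: [-2.99, 2.99], [-0.89, 2.07], [0.3, 2.58], [-1.14, 4.28], [0, 2.63], [-3.12, 3.12]. Speed limits (rad/s): [2.57, 2.57, 3.01, 3.14, 3.14, 3.14].

## Interface

Orientations are given as a unit quaternion [w, x, y, z].
In Python, from bench import ctrl, vision, workorder gives the robot as it stands. The module is installed in compiled form; this text tells all that it offers.
- The arm moves only by the tool servo_tool, never from a script. Its argument "steps" is a list of rows, each an object of numbers: "dx", "dy", "dz": the shift along the world's x, y, z as a fraction of full scale; "wx", "wy", "wz": the turn, a rotation vector about the world's x, y, z as a fraction of full scale. A call has exactly 5 rows; each row is the pose to reach, as a shift and turn from the pose commanded when the call began, turning the shorter way round; what a row does not reach only later rows make up. Full scale, the value 1, is 100 mm for a shift and pi rad for a turn. A row lasts 1/12 s, in which the tool goes at most 41.7 mm and 7.16 degrees, less where a joint would pass 70% of its speed; a pose out of reach is approached as far as the arm can. A call with a number of a shift or a turn outside -1 to 1 is refused whole. A call with a gripper value outside its range is refused whole. "jaw" is the opening, from 0 (shut) to 1 (fully open), set as the call begins (left out, the last holds). The fingers move at their own pace and stop on an object; the grip force is fixed at half the most. Time passes only in rows, so rows that repeat a pose let the fingers close, or fill a call up. It gives the time, the measured TCP pose, the force, the opening and the grip force at its end, in the units of the state.
- ctrl.get_obs(): the state, without advancing time (a new reading comes with each control period).
- vision.camera(name): name is "scene" or "top" or "wrist"; returns a dict with "frame" (420x560x3 uint8, red, green, blue), "vfov" (degrees; the focal length in pixels is half the picture's height over the tangent of half this angle, whatever the lens; pixels are square), "cx", "cy" (the principal point, pixels), "D" ([k1, k2, p1, p2, k3] as OpenCV has them; the pictures are not rectified), "camera_from_world" (4x4, takes a point from world to camera coordinates). Camera axes: x right, y up, looking along -z (the intrinsics and any distortion apply to the point x, -y, -z); pixel columns grow to the right and rows downward; lengths in m; the calibration is good to about 2 mm. A picture is of the moment at which its call begins. There is no depth.
- workorder.hand_in(): hands the job in; it is judged then, once.
The state is a dict: "time_s": time; "q": joint angles; "dq": joint speeds; "joint_efforts": joint torques, N m; "eef_pos": TCP position; "eef_rot": TCP orientation; "wrist_force": force on the tool from outside, world axes, zero at the start; "torque": the same for the moment, N m; "opening": opening from 0.0 (shut) to 1.0 (fully open); "grasp_force": force on a finger pad.
Only numpy, scipy, OpenCV 4.12 (cv2) and the standard library are available. Lean on these libraries where they do the work, as an engineer would, in place of code of your own. Each camera call takes 0.05 s, during which the arm holds its last target. There are 200 camera calls.

## Working session

There is one attempt and no reset: what is moved stays moved. The work goes in short steps, Python scripts to look and compute and a tool call to move; the robot and the scene stay as the last step left them, time stands still between calls to the robot, and variables do not carry over. Pictures are saved under pics/ and viewed, at most 10 in all, crops included, and the job is handed in when it is done.

Besides the shell and the picture viewer there is one more tool, called after ">>>" in YAML: its name, and indented under it one key for each argument. servo_tool: Moves the arm, as the interface text tells. Its arguments: {"type":"object","properties":{"steps":{"type":"array","items":{"type":"object","properties":{"dx":{"type":"number"},"dy":{"type":"number"},"dz":{"type":"number"},"wx":{"type":"number"},"wy":{"type":"number"},"wz":{"type":"number"}}}},"jaw":{"type":"number"}},"required":["steps"]}

```bash
mkdir -p pics; cat > h.py <<'E'
import numpy as np, cv2, pickle
from bench import ctrl, vision, workorder
def grab(n,save=None):
    c=vision.camera(n)
    if save: cv2.imwrite(f'pics/{save}.png',c['frame'][:,:,::-1]); pickle.dump(c,open(f'pics/{save}.pkl','wb'))
    return c
def load(s): return pickle.load(open(f'pics/{s}.pkl','rb'))
def K(c):
    f=c['frame'].shape[0]/2/np.tan(np.radians(c['vfov'])/2)
    return np.array([[f,0,c['cx']],[0,f,c['cy']],[0,0,1.]])
def toworld(c,px,z):
    u=cv2.undistortPoints(np.array(px,float).reshape(-1,1,2),K(c),np.array(c['D'],float))[:,0]
    T=np.linalg.inv(np.array(c['camera_from_world']))
    d=np.c_[u[:,0],-u[:,1],-np.ones(len(u))]@T[:3,:3].T
    o=T[:3,3]; z=np.broadcast_to(z,len(u))
    return o+d*((z-o[2])/d[:,2])[:,None]
def topix(c,P):
    T=np.array(c['camera_from_world']); p=np.atleast_2d(P)@T[:3,:3].T+T[:3,3]
    p=p*[1,-1,-1]
    return cv2.projectPoints(p.reshape(-1,1,3),np.zeros(3),np.zeros(3),K(c),np.array(c['D'],float))[0][:,0]
E
python3 - <<'E'
from h import *
for n in ('top','scene'):
    c=grab(n,n+'0'); print(n,c['vfov'],c['cx'],c['cy'],c['D'],np.round(np.linalg.inv(c['camera_from_world'])[:3,3],3))
o=ctrl.get_obs(); print(o)
E
```

```text
top 45.5925792533334 277.3819655365667 208.65849117574209 [-0.15918792  0.          0.          0.          0.        ] [ 0.39  -0.034  1.704]
scene 52.88414207903819 284.57028684969947 209.38088827144443 [-0.11464116  0.          0.          0.          0.        ] [ 1.177 -0.266  0.826]
{'time_s': 0.1, 'q': array([-1.33731085e+00,  1.81455836e-01,  1.60787146e+00,  3.01421139e-05,
        1.35381217e+00, -2.06298292e-01]), 'dq': array([-6.82840792e-05, -3.31832721e-04, -3.62437729e-03,  7.11977211e-04,
       -7.33746263e-04, -6.94461743e-04]), 'joint_efforts': array([ 7.01394970e-05, -4.45875514e+01, -3.52239490e+01, -1.63958593e-04,
        4.10686320e-03, -1.75042487e-05]), 'eef_pos': array([ 0.24470776, -0.51976443,  0.20879807]), 'eef_rot': array([-7.73538706e-04,  9.75921456e-01,  2.18120869e-01,  4.20068661e-06]), 'wrist_force': array([-0.41418483, -0.13709757,  0.81294991]), 'torque': array([-0.05336082, -0.04883449, -0.00606697]), 'grasp_force': 0.0, 'opening': 1.0016550737690029}
```

View pics/top0.png

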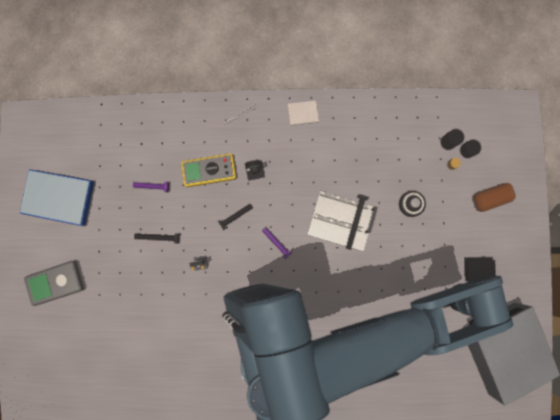

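View pics/scene0.png

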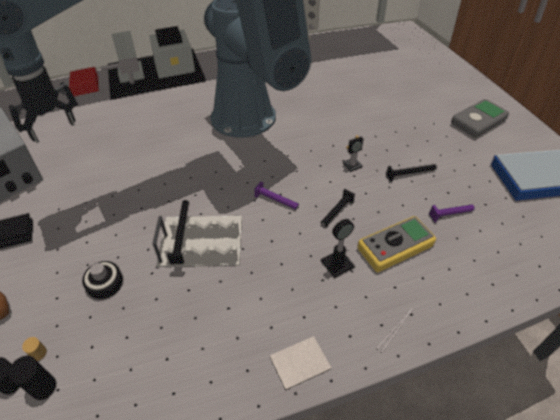

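Top view: black post A lies at about (237,216) with its foot at (224,223). Black post B is at (157,237) with its foot at (177,238). The long post is in the rack at (357,221), foot at about (361,200). The purple look-alikes at (151,186) and (276,242) stay where they are. The handle is on the rack's right at about (372,222). I'll check this in an enlarged crop and take measurements.

```bash
python3 - <<'E'
from h import *
c=load('top0'); im=c['frame'][:,:,::-1]
a=cv2.resize(im[180:270,120:280],None,fx=5,fy=5,interpolation=cv2.INTER_CUBIC)[:, :]
b=cv2.resize(im[180:260,295:395],None,fx=5,fy=5,interpolation=cv2.INTER_CUBIC)
a=cv2.resize(a,(533,300)); b=cv2.resize(b,(600,480))
cv2.imwrite('pics/cropA.png',np.vstack([cv2.copyMakeBorder(a,0,0,0,67,0),cv2.resize(b,(375,300))if 0 else b])[:600] if 0 else cv2.resize(im[175:265,130:390],None,fx=3,fy=3,interpolation=cv2.INTER_CUBIC))
g=c['frame'].max(2)
n,l,s,ce=cv2.connectedComponentsWithStats((g<70).astype(np.uint8))
for i in range(1,n):
    if s[i,4]>100 and s[i,4]<2000:
        ys,xs=np.where(l==i); P=toworld(c,np.c_[xs,ys],0.012)[:,:2]; m=P.mean(0); w,V=np.linalg.eigh(np.cov(P.T)); v=V[:,1]; t=(P-m)@v
        print(ce[i].round(1),s[i,4],m.round(3),v.round(3),t.min().round(3),t.max().round(3))
E
```

```text
[451.8 138.9] 294 [ 0.759 -0.641] [-0.505  0.863] -0.043 0.043
[470.1 148.3] 243 [ 0.725 -0.706] [-0.437  0.9  ] -0.038 0.037
[254.8 169.1] 235 [0.663 0.05 ] [-0.997 -0.072] -0.028 0.03
[355.7 220.7] 183 [ 0.479 -0.29 ] [-0.953  0.303] -0.087 0.096
[234.9 216. ] 150 [0.504 0.121] [-0.532  0.846] -0.062 0.056
[158.2 237. ] 200 [0.437 0.386] [0.067 0.998] -0.072 0.082
[468.  277.5] 1087 [ 0.274 -0.677] [-0.444  0.896] -0.107 0.219
[556.1 291.6] 308 [ 0.21  -1.009] [-1.     0.006] -0.081 0.084
[466.5 321.8] 620 [ 0.122 -0.667] [-0.978 -0.21 ] -0.081 0.054
[514.9 309.4] 186 [ 0.156 -0.846] [-0.412  0.911] -0.048 0.052
[237.4 324.9] 168 [0.136 0.119] [-0.832 -0.554] -0.058 0.037
[484.3 371. ] 492 [-0.054 -0.73 ] [-0.913 -0.407] -0.108 0.123
```

View pics/cropA.png

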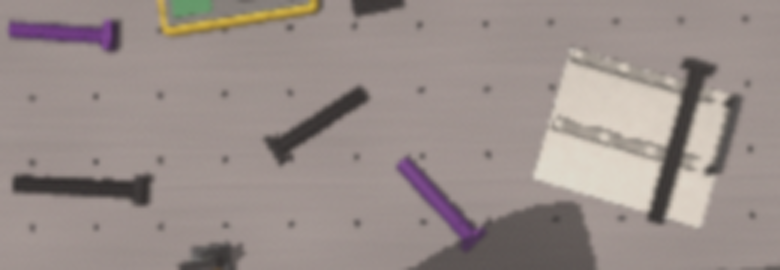

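The crop confirms A is the short post (foot at its lower-left end), B is the medium (foot at its right end), and the long post in the rack has its foot at the top, on the side without the apron. The rack's apron faces the robot and its handle is on the right. Next I'll fit the rack pose to its white silhouette in both cameras, then fit each post.

```bash
cat > fit.py <<'E'
from h import *
from scipy.optimize import minimize
def rackpts(x,y,a,y0,y1):
    R=np.array([[np.cos(a),-np.sin(a)],[np.sin(a),np.cos(a)]])
    def box(xa,xb,ya,yb,z0,z1):
        P=np.array([[X,Y,Z] for X in(xa,xb) for Y in (ya,yb) for Z in (z0,z1)]); P[:,:2]=P[:,:2]@R.T+[x,y]; return P
    return [box(-.105,.052,y0,y1,0,.006),box(-.045,-.035,-.084,.084,0,.056),box(.035,.045,-.084,.084,0,.056)]
S=4
def mask(c,boxes,roi):
    x0,y0,x1,y1=roi; m=np.zeros(((y1-y0)*S,(x1-x0)*S),np.uint8)
    for b in boxes:
        q=((topix(c,b)-[x0,y0]+.5)*S-.5)
        h=cv2.convexHull(q.astype(np.float32))
        cv2.fillConvexPoly(m,np.round(h*16).astype(np.int32),1,shift=4)
    return cv2.resize(m.astype(np.float32),None,fx=1/S,fy=1/S,interpolation=cv2.INTER_AREA)
if __name__=='__main__':
    views=[]
    for n,roi in (('top0',(295,180,395,262)),('scene0',(145,190,260,280))):
        c=load(n); f=c['frame'][roi[1]:roi[3],roi[0]:roi[2]].astype(float)
        w=f.min(2); dark=cv2.dilate((w<100).astype(np.uint8),np.ones((3,3)))
        print(n,np.percentile(w,[5,25,50,75,95]))
        obs=np.clip((w-155)/(200-155),0,1); views.append((c,roi,obs,dark==0))
    def cost(p,sel=(0,1)):
        return sum((np.abs(mask(views[i][0],rackpts(*p),views[i][1])-views[i][2])*views[i][3]).sum() for i in sel)
    for sel in ((0,),(1,),(0,1)):
        best=None
        for a in (-.25,-.3,-.35):
            p0=np.array([.46,-.27,a,-.084,.084])
            r=minimize(cost,p0,args=(sel,),method='Nelder-Mead',options=dict(initial_simplex=np.vstack([p0]+[p0+d for d in np.diag([.03,.03,.08,-.015,.01])]),maxiter=600))
            if best is None or r.fun<best.fun: best=r
        print(sel,best.x.round(4),best.fun)
    L=np.array([[0,0,.05]])
E
python3 fit.py
```

```text
top0 [ 85. 139. 142. 151. 199.]
scene0 [ 44.  89. 128. 135. 166.]
(0,) [ 0.5023 -0.2649 -0.3085 -0.0812  0.1134] 744.45
(1,) [ 0.5082 -0.2635 -0.4354  0.046   0.046 ] 690.7583333333333
(0, 1) [ 0.5038 -0.2627 -0.3015 -0.074   0.0804] 1986.2541666666666
```

```bash
sed -i "s/('top0',(295,180,395,262)),('scene0',(145,190,260,280))/('top0',(295,180,395,262),155,185),('scene0',(145,190,260,280),140,165)/; s/for n,roi in/for n,roi,lo,hi in/; s/(w-155)\/(200-155)/(w-lo)\/(hi-lo)/; s/dark==0))/(w>100)))/" fit.py
cat >> fit.py <<'E'
    p=best.x; out=[]
    for c,roi,obs,ok in views:
        f=c['frame'][roi[1]:roi[3],roi[0]:roi[2],::-1]; k=4
        g=cv2.resize(f,None,fx=k,fy=k,interpolation=cv2.INTER_NEAREST)
        for b in rackpts(*p):
            h=cv2.convexHull(((topix(c,b)-roi[:2]+.5)*k).astype(np.float32)); cv2.polylines(g,[h.astype(np.int32)],1,(0,0,255))
        g=np.vstack([g,cv2.cvtColor(cv2.resize((obs*255*ok).astype(np.uint8),None,fx=2,fy=2),cv2.COLOR_GRAY2BGR)] if 0 else [g])
        out.append(cv2.copyMakeBorder(g,0,600-g.shape[0],0,0,0) if 0 else cv2.resize(g,(390,320)))
    cv2.imwrite('pics/ov.png',np.hstack(out))
E
python3 fit.py
```

```text
top0 [ 85. 139. 142. 151. 199.]
scene0 [ 44.  89. 128. 135. 166.]
(0,) [ 0.5033 -0.2545 -0.2982 -0.0849  0.1041] 645.6708333333333
(1,) [ 0.504  -0.2486 -0.3166 -0.087   0.0867] 930.135
(0, 1) [ 0.5085 -0.2338 -0.286  -0.1076  0.0765] 1661.4825
```

View pics/ov.png

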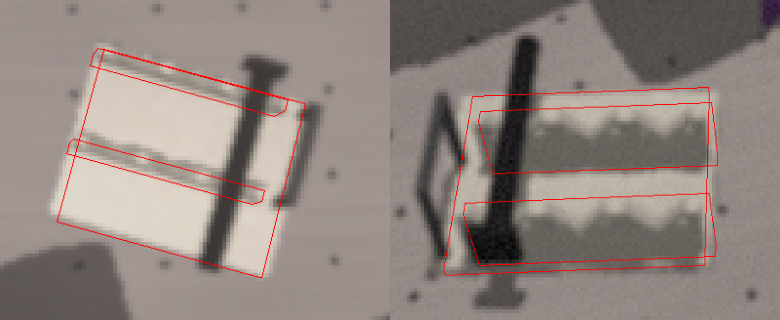

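```bash
cat > fit2.py <<'E'
from fit import *
c=load('top0'); roi=(295,180,395,262); f=c['frame'][roi[1]:roi[3],roi[0]:roi[2]].astype(float); w=f.min(2)
obs=np.clip((w-155)/30,0,1); hull=cv2.morphologyEx((w>168).astype(np.uint8),cv2.MORPH_CLOSE,np.ones((15,15)))
obs=hull.astype(float); obs[w[:]<0]=0
ok=np.ones_like(w,bool); ok[:14,58:78]=0; ok[60:,50:62]=0
cost=lambda p:(np.abs(mask(c,rackpts(p[0],p[1],p[2],p[3],.084),roi)-obs)*ok).sum()
p0=np.array([.503,-.245,-.3,-.1]); r=minimize(cost,p0,method='Nelder-Mead',options=dict(initial_simplex=np.vstack([p0]+[p0+d for d in np.diag([.01,.02,.03,-.015])])))
print(r.x.round(4),r.fun); p=r.x
# long post
g=c['frame'].max(2); n,l,s,ce=cv2.connectedComponentsWithStats((g<75).astype(np.uint8)); i=l[221,356]
ys,xs=np.where(l==i); P=toworld(c,np.c_[xs,ys],.05)[:,:2]
a=p[2]; R=np.array([[np.cos(a),-np.sin(a)],[np.sin(a),np.cos(a)]]); Q=(P-p[:2])@R
print('long in rack frame: x',Q[:,0].min(),Q[:,0].max(),'line',np.polyfit(Q[:,0],Q[:,1],1))
for z in(.05,):
    vx,vy,x0,y0=cv2.fitLine(P.astype(np.float32),cv2.DIST_HUBER,0,.01,.01)[:,0]; print('axis yaw',np.arctan(vy/vx))
out=[]
for n,roi in(('top0',roi),('scene0',(145,190,260,280))):
    c=load(n);k=4;g=cv2.resize(c['frame'][roi[1]:roi[3],roi[0]:roi[2],::-1],None,fx=k,fy=k)
    for b in rackpts(p[0],p[1],p[2],p[3],.084):
        h=cv2.convexHull(((topix(c,b)-roi[:2]+.5)*k).astype(np.float32)); cv2.polylines(g,[h.astype(np.int32)],1,(0,0,255))
    N=np.array([[X,Y,.036] for X in(-.04,.04) for Y in(-.054,0,.054)]); N[:,:2]=N[:,:2]@R.T+p[:2]
    for q in (topix(c,N)-roi[:2]+.5)*k: cv2.circle(g,tuple(int(v) for v in q),3,(255,0,0),-1)
    out.append(cv2.resize(g,(390,320)))
cv2.imwrite('pics/ov2.png',np.hstack(out))
E
python3 fit2.py
```

```text
[ 0.5091 -0.2361 -0.3091 -0.1057] 208.0625
long in rack frame: x -0.10926422233828205 0.0705403128426669 line [ 0.00078007 -0.05530831]
axis yaw -0.30830044
```

View pics/ov2.png

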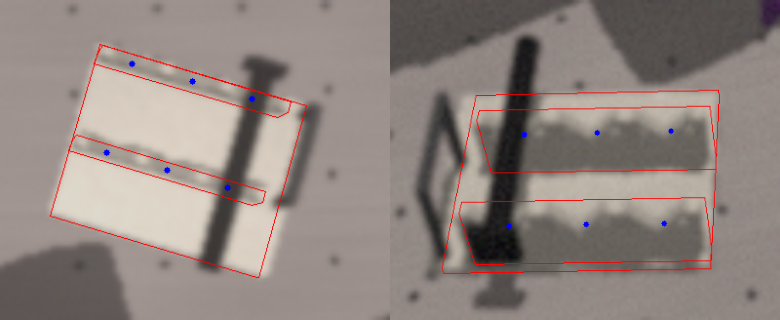

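The fit is good. The long post's line comes out at rack y = -55 mm against -54 expected, and its length at 180 mm against 185. I'll use rack origin (0.5086, -0.2375) with yaw -0.3085. Now I'll move above the long post.

>>> servo_tool:
  steps:
    - {"dx": 0.165, "dy": 0.154, "wz": -0.016}
    - {"dx": 0.33, "dy": 0.308, "wz": -0.032}
    - {"dx": 0.495, "dy": 0.462, "wz": -0.048}
    - {"dx": 0.66, "dy": 0.616, "wz": -0.064}
    - {"dx": 0.825, "dy": 0.77, "wz": -0.08}
  jaw: 0.42

```text
$.steps[0]: bad value
```

>>> servo_tool:
  steps:
    - {"dx": 0.165, "dy": 0.154, "wz": -0.016}
    - {"dx": 0.33, "dy": 0.308, "wz": -0.032}
    - {"dx": 0.495, "dy": 0.462, "wz": -0.048}
    - {"dx": 0.66, "dy": 0.616, "wz": -0.064}
    - {"dx": 0.825, "dy": 0.77, "wz": -0.08}

```text
$.steps[0]: bad value
```

>>> servo_tool:
  steps:
    - {"dx": 0.165, "dy": 0.154, "dz": -0.1, "wz": -0.016}
    - {"dx": 0.33, "dy": 0.308, "dz": -0.25, "wz": -0.032}
    - {"dx": 0.495, "dy": 0.462, "dz": -0.4, "wz": -0.048}
    - {"dx": 0.66, "dy": 0.616, "dz": -0.6, "wz": -0.064}
    - {"dx": 0.825, "dy": 0.77, "dz": -0.8, "wz": -0.078}

```text
$.steps[0]: bad value
```

```bash
python3 - <<'E'
from h import *
c=grab('wrist','w1'); o=ctrl.get_obs(); print(o['eef_pos'].round(4),o['eef_rot'].round(4),o['opening'],o['time_s'])
p=np.array([.5086,-.2375]);a=-.3085;R=np.array([[np.cos(a),-np.sin(a)],[np.sin(a),np.cos(a)]])
im=c['frame'][:,:,::-1].copy()
N=np.array([[X,Y,.05] for X in(-.06,-.03,0,.03,.06) for Y in(-.054,)]+[[s,y,.036] for s in(-.035,.035) for y in(0,.054)]); N[:,:2]=N[:,:2]@R.T+p
for q in topix(c,N): cv2.circle(im,tuple(int(v) for v in q),3,(255,0,0),-1)
cv2.imwrite('pics/w1o.png',im)
E
```

```text
[ 0.2447 -0.5198  0.2089] [-7.000e-04  9.759e-01  2.181e-01  0.000e+00] 1.002854424768221 0.15
```

View pics/w1o.png

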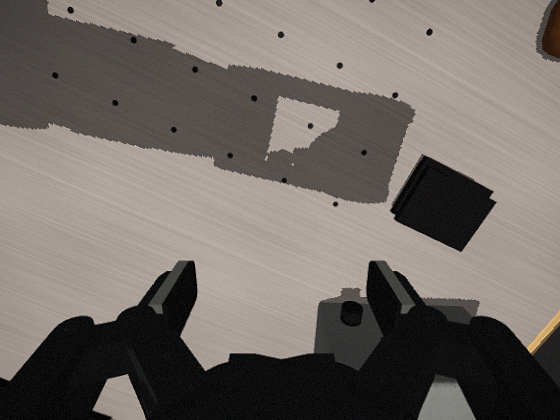

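The calls were refused, so nothing moved. This wrist picture shows only the start position. The rows probably need all six numbers, so I'll send them in full.

>>> servo_tool:
  steps:
    - {"dx": 0.165, "dy": 0.154, "dz": 0, "wx": 0, "wy": 0, "wz": -0.016}
    - {"dx": 0.33, "dy": 0.308, "dz": 0, "wx": 0, "wy": 0, "wz": -0.032}
    - {"dx": 0.495, "dy": 0.462, "dz": 0, "wx": 0, "wy": 0, "wz": -0.048}
    - {"dx": 0.66, "dy": 0.616, "dz": 0, "wx": 0, "wy": 0, "wz": -0.064}
    - {"dx": 0.825, "dy": 0.77, "dz": 0, "wx": 0, "wy": 0, "wz": -0.08}
  jaw: 0.42

```text
time_s: 0.57
eef_pos: [0.3278, -0.4423, 0.2092]
eef_rot: [-0.0, 0.996, 0.093, -0.0]
wrist_force: [0.4, 0.4, 0.3]
opening: 0.415
grasp_force: 0.0
```

>>> servo_tool:
  steps:
    - {"dx": 0.165, "dy": 0.154, "dz": 0, "wx": 0, "wy": 0, "wz": -0.016}
    - {"dx": 0.33, "dy": 0.308, "dz": 0, "wx": 0, "wy": 0, "wz": -0.032}
    - {"dx": 0.495, "dy": 0.462, "dz": 0, "wx": 0, "wy": 0, "wz": -0.048}
    - {"dx": 0.66, "dy": 0.616, "dz": 0, "wx": 0, "wy": 0, "wz": -0.064}
    - {"dx": 0.825, "dy": 0.77, "dz": 0, "wx": 0, "wy": 0, "wz": -0.08}
  jaw: 0.42

```text
time_s: 0.98
eef_pos: [0.4104, -0.3652, 0.2093]
eef_rot: [-0.0, 0.999, -0.033, -0.0]
wrist_force: [1.0, 0.5, -0.6]
opening: 0.419
grasp_force: 0.0
```

>>> servo_tool:
  steps:
    - {"dx": 0.165, "dy": 0.154, "dz": -0.1, "wx": 0, "wy": 0, "wz": -0.016}
    - {"dx": 0.33, "dy": 0.308, "dz": -0.25, "wx": 0, "wy": 0, "wz": -0.032}
    - {"dx": 0.495, "dy": 0.462, "dz": -0.4, "wx": 0, "wy": 0, "wz": -0.048}
    - {"dx": 0.66, "dy": 0.616, "dz": -0.55, "wx": 0, "wy": 0, "wz": -0.064}
    - {"dx": 0.825, "dy": 0.77, "dz": -0.7, "wx": 0, "wy": 0, "wz": -0.078}
  jaw: 0.42

```text
time_s: 1.4
eef_pos: [0.4929, -0.2883, 0.1387]
eef_rot: [-0.0, 0.988, -0.155, -0.0]
wrist_force: [-0.9, -0.5, -0.9]
opening: 0.417
grasp_force: 0.0
```

```bash
cat > wr.py <<'E'
from h import *
import sys
c=grab('wrist',sys.argv[1]); o=ctrl.get_obs(); print(o['eef_pos'].round(4),o['eef_rot'].round(4),o['opening'],o['time_s'],o['q'].round(3))
p=np.array([.5086,-.2375]);a=-.3085;R=np.array([[np.cos(a),-np.sin(a)],[np.sin(a),np.cos(a)]])
im=c['frame'][:,:,::-1].copy()
N=np.array([[X,Y,.06] for X in(-.06,-.03,0,.03,.06) for Y in(-.054,)]+[[s,y,.036] for s in(-.035,.035) for y in(0,.054)]); N[:,:2]=N[:,:2]@R.T+p
for q in topix(c,N): cv2.circle(im,tuple(int(v) for v in q),3,(255,0,0),-1)
cv2.imwrite(f'pics/{sys.argv[1]}o.png',im)
E
python3 wr.py w2
```

```text
[ 0.4936 -0.2842  0.1353] [-0.0024  0.9879 -0.155  -0.0015] 0.42011181711125334 1.45 [-0.732  0.249  1.684  0.002  1.214  1.149]
```

View pics/w2o.png

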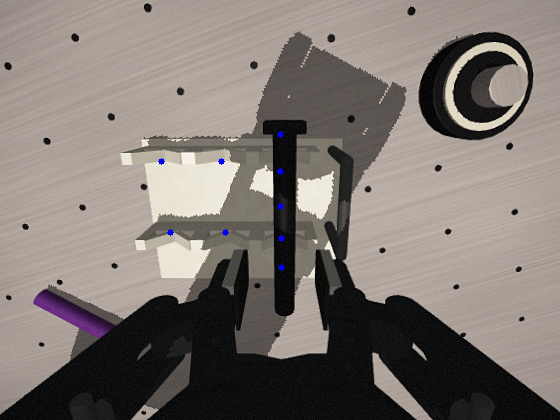

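The wrist view shows the long post's axis at about column 285 against 281 predicted, roughly 2-3 mm toward the handle. Its foot's inner face is at row 134, rack x ≈ +60 mm. The rack has the apron on the near side and the handle at (340,200), as fitted. Descending with a small correction.

>>> servo_tool:
  steps:
    - {"dx": 0, "dy": -0.02, "dz": -0.12, "wx": 0, "wy": 0, "wz": 0}
    - {"dx": 0, "dy": -0.02, "dz": -0.24, "wx": 0, "wy": 0, "wz": 0}
    - {"dx": 0, "dy": -0.02, "dz": -0.36, "wx": 0, "wy": 0, "wz": 0}
    - {"dx": 0, "dy": -0.02, "dz": -0.48, "wx": 0, "wy": 0, "wz": 0}
    - {"dx": 0, "dy": -0.02, "dz": -0.6, "wx": 0, "wy": 0, "wz": 0}
  jaw: 0.42

```text
time_s: 1.87
eef_pos: [0.4916, -0.292, 0.0784]
eef_rot: [0.0, 0.988, -0.154, -0.0]
wrist_force: [-0.5, 0.3, -1.2]
opening: 0.418
grasp_force: 0.0
```

>>> servo_tool:
  steps:
    - {"dx": 0, "dy": 0, "dz": -0.13, "wx": 0, "wy": 0, "wz": 0}
    - {"dx": 0, "dy": 0, "dz": -0.26, "wx": 0, "wy": 0, "wz": 0}
    - {"dx": 0, "dy": 0, "dz": -0.39, "wx": 0, "wy": 0, "wz": 0}
    - {"dx": 0, "dy": 0, "dz": -0.49, "wx": 0, "wy": 0, "wz": 0}
    - {"dx": 0, "dy": 0, "dz": -0.49, "wx": 0, "wy": 0, "wz": 0}
  jaw: 0.42

```text
time_s: 2.28
eef_pos: [0.4908, -0.29, 0.0277]
eef_rot: [-0.001, 0.988, -0.153, -0.002]
wrist_force: [-0.1, 0.2, -0.8]
opening: 0.419
grasp_force: 0.0
```

>>> servo_tool:
  steps:
    - {"dx": 0, "dy": 0, "dz": 0, "wx": 0, "wy": 0, "wz": 0}
    - {"dx": 0, "dy": 0, "dz": 0, "wx": 0, "wy": 0, "wz": 0}
    - {"dx": 0, "dy": 0, "dz": 0, "wx": 0, "wy": 0, "wz": 0}
    - {"dx": 0, "dy": 0, "dz": 0, "wx": 0, "wy": 0, "wz": 0}
    - {"dx": 0, "dy": 0, "dz": 0, "wx": 0, "wy": 0, "wz": 0}
  jaw: 0.0

```text
time_s: 2.7
eef_pos: [0.4926, -0.291, 0.031]
eef_rot: [-0.0, 0.988, -0.153, 0.0]
wrist_force: [0.4, 2.2, 0.1]
opening: 0.178
grasp_force: 57.4
```

Gripped at 57 N. Lifting, then a half turn while moving over notch 3.

>>> servo_tool:
  steps:
    - {"dx": 0, "dy": 0, "dz": 0.15, "wx": 0, "wy": 0, "wz": 0}
    - {"dx": 0, "dy": 0, "dz": 0.35, "wx": 0, "wy": 0, "wz": 0}
    - {"dx": 0, "dy": 0, "dz": 0.6, "wx": 0, "wy": 0, "wz": 0}
    - {"dx": 0, "dy": 0, "dz": 0.85, "wx": 0, "wy": 0, "wz": 0}
    - {"dx": 0, "dy": 0, "dz": 1.0, "wx": 0, "wy": 0, "wz": 0}
  jaw: 0.0

```text
time_s: 3.12
eef_pos: [0.4934, -0.2927, 0.1337]
eef_rot: [0.002, 0.988, -0.153, 0.002]
wrist_force: [1.3, 0.2, -2.2]
opening: 0.181
grasp_force: 57.1
```

>>> servo_tool:
  steps:
    - {"dx": 0.025, "dy": 0.07, "dz": 0.05, "wx": 0, "wy": 0, "wz": 0.038}
    - {"dx": 0.05, "dy": 0.14, "dz": 0.1, "wx": 0, "wy": 0, "wz": 0.076}
    - {"dx": 0.075, "dy": 0.21, "dz": 0.15, "wx": 0, "wy": 0, "wz": 0.114}
    - {"dx": 0.1, "dy": 0.28, "dz": 0.2, "wx": 0, "wy": 0, "wz": 0.152}
    - {"dx": 0.125, "dy": 0.345, "dz": 0.2, "wx": 0, "wy": 0, "wz": 0.19}
  jaw: 0.0

```text
time_s: 3.53
eef_pos: [0.5055, -0.2574, 0.1521]
eef_rot: [0.001, 0.989, 0.147, 0.001]
wrist_force: [0.6, -0.5, -2.4]
opening: 0.18
grasp_force: 57.2
```

>>> servo_tool:
  steps:
    - {"dx": 0.025, "dy": 0.07, "dz": 0, "wx": 0, "wy": 0, "wz": 0.038}
    - {"dx": 0.05, "dy": 0.14, "dz": 0, "wx": 0, "wy": 0, "wz": 0.076}
    - {"dx": 0.075, "dy": 0.21, "dz": 0, "wx": 0, "wy": 0, "wz": 0.114}
    - {"dx": 0.1, "dy": 0.28, "dz": 0, "wx": 0, "wy": 0, "wz": 0.152}
    - {"dx": 0.125, "dy": 0.345, "dz": 0, "wx": 0, "wy": 0, "wz": 0.19}
  jaw: 0.0

```text
time_s: 3.95
eef_pos: [0.5175, -0.2224, 0.1508]
eef_rot: [0.001, 0.902, 0.431, -0.0]
wrist_force: [0.8, -0.6, -2.7]
opening: 0.179
grasp_force: 57.2
```

>>> servo_tool:
  steps:
    - {"dx": 0.025, "dy": 0.07, "dz": 0, "wx": 0, "wy": 0, "wz": 0.038}
    - {"dx": 0.05, "dy": 0.14, "dz": 0, "wx": 0, "wy": 0, "wz": 0.076}
    - {"dx": 0.075, "dy": 0.21, "dz": 0, "wx": 0, "wy": 0, "wz": 0.114}
    - {"dx": 0.1, "dy": 0.28, "dz": 0, "wx": 0, "wy": 0, "wz": 0.152}
    - {"dx": 0.123, "dy": 0.345, "dz": 0, "wx": 0, "wy": 0, "wz": 0.19}
  jaw: 0.0

```text
time_s: 4.37
eef_pos: [0.5298, -0.1878, 0.1508]
eef_rot: [0.001, 0.735, 0.678, -0.0]
wrist_force: [0.1, 0.5, -2.4]
opening: 0.179
grasp_force: 57.2
```

>>> servo_tool:
  steps:
    - {"dx": 0, "dy": 0, "dz": 0, "wx": 0, "wy": 0, "wz": 0.038}
    - {"dx": 0, "dy": 0, "dz": 0, "wx": 0, "wy": 0, "wz": 0.076}
    - {"dx": 0, "dy": 0, "dz": 0, "wx": 0, "wy": 0, "wz": 0.114}
    - {"dx": 0, "dy": 0, "dz": 0, "wx": 0, "wy": 0, "wz": 0.152}
    - {"dx": 0, "dy": 0, "dz": 0, "wx": 0, "wy": 0, "wz": 0.19}
  jaw: 0.0

```text
time_s: 4.78
eef_pos: [0.5297, -0.1882, 0.1508]
eef_rot: [0.0, 0.504, 0.864, -0.0]
wrist_force: [0.4, -0.3, -2.4]
opening: 0.176
grasp_force: 57.2
```

>>> servo_tool:
  steps:
    - {"dx": 0, "dy": 0, "dz": 0, "wx": 0, "wy": 0, "wz": 0.038}
    - {"dx": 0, "dy": 0, "dz": 0, "wx": 0, "wy": 0, "wz": 0.076}
    - {"dx": 0, "dy": 0, "dz": 0, "wx": 0, "wy": 0, "wz": 0.114}
    - {"dx": 0, "dy": 0, "dz": 0, "wx": 0, "wy": 0, "wz": 0.152}
    - {"dx": 0, "dy": 0, "dz": 0, "wx": 0, "wy": 0, "wz": 0.19}
  jaw: 0.0

```text
time_s: 5.2
eef_pos: [0.5297, -0.1883, 0.1508]
eef_rot: [0.0, 0.228, 0.974, -0.0]
wrist_force: [0.4, -0.4, -3.1]
opening: 0.181
grasp_force: 57.2
```

>>> servo_tool:
  steps:
    - {"dx": 0, "dy": 0, "dz": 0, "wx": 0, "wy": 0, "wz": 0.03}
    - {"dx": 0, "dy": 0, "dz": 0, "wx": 0, "wy": 0, "wz": 0.05}
    - {"dx": 0, "dy": 0, "dz": 0, "wx": 0, "wy": 0, "wz": 0.05}
    - {"dx": 0, "dy": 0, "dz": 0, "wx": 0, "wy": 0, "wz": 0.05}
    - {"dx": 0, "dy": 0, "dz": 0, "wx": 0, "wy": 0, "wz": 0.05}
  jaw: 0.0

```text
time_s: 5.62
eef_pos: [0.5297, -0.188, 0.1507]
eef_rot: [0.0, 0.154, 0.988, -0.0]
wrist_force: [-0.9, 0.3, -2.7]
opening: 0.176
grasp_force: 57.2
```

```bash
python3 wr.py w3; python3 - <<'E'
from h import *
# post edges in the wrist frame: dark columns per row
c=load('w3'); g=c['frame'].max(2)
for r in range(20,330,20):
    x=np.where(g[r,150:420]<40)[0]+150; print(r,(x.min(),x.max(),len(x)) if len(x) else None,end=' ')
E
```

```text
[ 0.5297 -0.188   0.1507] [ 1.000e-04  1.542e-01  9.880e-01 -2.000e-04] 0.18027809433553915 5.6667 [-0.552  0.211  1.696 -0.     1.234 -1.813]
20 (np.int64(411), np.int64(411), 1) 40 (np.int64(272), np.int64(277), 6) 60 None 80 None 100 None 120 None 140 (np.int64(242), np.int64(321), 80) 160 (np.int64(261), np.int64(301), 41) 180 (np.int64(262), np.int64(300), 39) 200 (np.int64(262), np.int64(300), 39) 220 (np.int64(263), np.int64(300), 38) 240 (np.int64(263), np.int64(299), 37) 260 (np.int64(242), np.int64(320), 57) 280 (np.int64(213), np.int64(411), 81) 300 (np.int64(175), np.int64(388), 200) 320 (np.int64(150), np.int64(419), 270)
```

View pics/w3o.png

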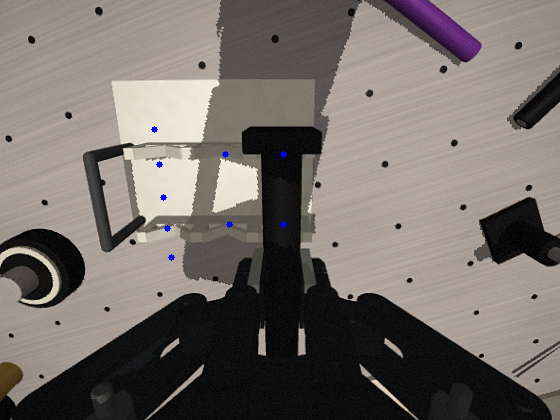

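The long post is held straight, with its foot over the apron side near (282,140). Dots for notches 2 and 3 fall on the rails at (225,154) and (284,154). Lowering it into notch 3.

>>> servo_tool:
  steps:
    - {"dx": 0, "dy": 0, "dz": -0.2, "wx": 0, "wy": 0, "wz": 0}
    - {"dx": 0, "dy": 0, "dz": -0.45, "wx": 0, "wy": 0, "wz": 0}
    - {"dx": 0, "dy": 0, "dz": -0.7, "wx": 0, "wy": 0, "wz": 0}
    - {"dx": 0, "dy": 0, "dz": -0.85, "wx": 0, "wy": 0, "wz": 0}
    - {"dx": 0, "dy": 0, "dz": -0.95, "wx": 0, "wy": 0, "wz": 0}
  jaw: 0.0

```text
time_s: 6.08
eef_pos: [0.5284, -0.1871, 0.0534]
eef_rot: [-0.001, 0.154, 0.988, 0.001]
wrist_force: [-0.8, -0.4, -2.7]
opening: 0.177
grasp_force: 57.2
```

>>> servo_tool:
  steps:
    - {"dx": 0, "dy": 0, "dz": -0.06, "wx": 0, "wy": 0, "wz": 0}
    - {"dx": 0, "dy": 0, "dz": -0.12, "wx": 0, "wy": 0, "wz": 0}
    - {"dx": 0, "dy": 0, "dz": -0.18, "wx": 0, "wy": 0, "wz": 0}
    - {"dx": 0, "dy": 0, "dz": -0.22, "wx": 0, "wy": 0, "wz": 0}
    - {"dx": 0, "dy": 0, "dz": -0.24, "wx": 0, "wy": 0, "wz": 0}
  jaw: 0.0

```text
time_s: 6.5
eef_pos: [0.5299, -0.1881, 0.0318]
eef_rot: [0.0, 0.153, 0.988, -0.0]
wrist_force: [-4.2, -1.8, 7.7]
opening: 0.178
grasp_force: 59.4
```

Seated: the contact force rose by about 10 N. Releasing, lifting, and travelling to the medium post's grasp point (0.4365, 0.3785).

>>> servo_tool:
  steps:
    - {"dx": 0, "dy": 0, "dz": 0, "wx": 0, "wy": 0, "wz": 0}
    - {"dx": 0, "dy": 0, "dz": 0, "wx": 0, "wy": 0, "wz": 0}
    - {"dx": 0, "dy": 0, "dz": 0, "wx": 0, "wy": 0, "wz": 0}
    - {"dx": 0, "dy": 0, "dz": 0, "wx": 0, "wy": 0, "wz": 0}
    - {"dx": 0, "dy": 0, "dz": 0, "wx": 0, "wy": 0, "wz": 0}
  jaw: 0.42

```text
time_s: 6.92
eef_pos: [0.53, -0.1879, 0.0321]
eef_rot: [0.0, 0.153, 0.988, -0.0]
wrist_force: [0.3, 0.6, -0.3]
opening: 0.419
grasp_force: 0.0
```

>>> servo_tool:
  steps:
    - {"dx": 0, "dy": 0, "dz": 0.2, "wx": 0, "wy": 0, "wz": 0}
    - {"dx": 0, "dy": 0, "dz": 0.4, "wx": 0, "wy": 0, "wz": 0}
    - {"dx": 0, "dy": 0, "dz": 0.6, "wx": 0, "wy": 0, "wz": 0}
    - {"dx": 0, "dy": 0, "dz": 0.8, "wx": 0, "wy": 0, "wz": 0}
    - {"dx": 0, "dy": 0, "dz": 1.0, "wx": 0, "wy": 0, "wz": 0}
  jaw: 0.42

```text
time_s: 7.33
eef_pos: [0.5296, -0.1877, 0.1327]
eef_rot: [0.0, 0.153, 0.988, -0.0]
wrist_force: [0.6, 0.3, 0.4]
opening: 0.418
grasp_force: 0.0
```

>>> servo_tool:
  steps:
    - {"dx": -0.03, "dy": 0.186, "dz": 0.05, "wx": 0, "wy": 0, "wz": -0.014}
    - {"dx": -0.06, "dy": 0.376, "dz": 0.1, "wx": 0, "wy": 0, "wz": -0.028}
    - {"dx": -0.09, "dy": 0.566, "dz": 0.15, "wx": 0, "wy": 0, "wz": -0.042}
    - {"dx": -0.12, "dy": 0.756, "dz": 0.2, "wx": 0, "wy": 0, "wz": -0.056}
    - {"dx": -0.155, "dy": 0.945, "dz": 0.2, "wx": 0, "wy": 0, "wz": -0.07}
  jaw: 0.5

```text
time_s: 7.75
eef_pos: [0.5147, -0.0927, 0.153]
eef_rot: [0.001, 0.262, 0.965, -0.0]
wrist_force: [0.2, 1.2, 0.1]
opening: 0.5
grasp_force: 0.0
```

>>> servo_tool:
  steps:
    - {"dx": -0.03, "dy": 0.186, "dz": 0, "wx": 0, "wy": 0, "wz": -0.014}
    - {"dx": -0.06, "dy": 0.376, "dz": 0, "wx": 0, "wy": 0, "wz": -0.028}
    - {"dx": -0.09, "dy": 0.566, "dz": 0, "wx": 0, "wy": 0, "wz": -0.042}
    - {"dx": -0.12, "dy": 0.756, "dz": 0, "wx": 0, "wy": 0, "wz": -0.056}
    - {"dx": -0.155, "dy": 0.945, "dz": 0, "wx": 0, "wy": 0, "wz": -0.07}
  jaw: 0.5

```text
time_s: 8.17
eef_pos: [0.4985, 0.0021, 0.1519]
eef_rot: [0.0, 0.366, 0.931, 0.0]
wrist_force: [-0.1, 0.6, -0.5]
opening: 0.497
grasp_force: 0.0
```

>>> servo_tool:
  steps:
    - {"dx": -0.03, "dy": 0.186, "dz": 0, "wx": 0, "wy": 0, "wz": -0.014}
    - {"dx": -0.06, "dy": 0.376, "dz": 0, "wx": 0, "wy": 0, "wz": -0.028}
    - {"dx": -0.09, "dy": 0.566, "dz": 0, "wx": 0, "wy": 0, "wz": -0.042}
    - {"dx": -0.12, "dy": 0.756, "dz": 0, "wx": 0, "wy": 0, "wz": -0.056}
    - {"dx": -0.155, "dy": 0.945, "dz": 0, "wx": 0, "wy": 0, "wz": -0.07}
  jaw: 0.5

```text
time_s: 8.58
eef_pos: [0.483, 0.0966, 0.1518]
eef_rot: [0.0, 0.466, 0.885, 0.0]
wrist_force: [0.3, -0.1, -0.5]
opening: 0.498
grasp_force: 0.0
```

>>> servo_tool:
  steps:
    - {"dx": -0.03, "dy": 0.186, "dz": 0, "wx": 0, "wy": 0, "wz": -0.014}
    - {"dx": -0.06, "dy": 0.376, "dz": 0, "wx": 0, "wy": 0, "wz": -0.028}
    - {"dx": -0.09, "dy": 0.566, "dz": 0, "wx": 0, "wy": 0, "wz": -0.042}
    - {"dx": -0.12, "dy": 0.756, "dz": 0, "wx": 0, "wy": 0, "wz": -0.056}
    - {"dx": -0.155, "dy": 0.945, "dz": 0, "wx": 0, "wy": 0, "wz": -0.07}
  jaw: 0.5

```text
time_s: 9.0
eef_pos: [0.4675, 0.1912, 0.1519]
eef_rot: [0.0, 0.56, 0.828, 0.0]
wrist_force: [-0.2, 0.8, -0.6]
opening: 0.5
grasp_force: 0.0
```

>>> servo_tool:
  steps:
    - {"dx": -0.03, "dy": 0.186, "dz": 0, "wx": 0, "wy": 0, "wz": -0.014}
    - {"dx": -0.06, "dy": 0.376, "dz": 0, "wx": 0, "wy": 0, "wz": -0.028}
    - {"dx": -0.09, "dy": 0.566, "dz": 0, "wx": 0, "wy": 0, "wz": -0.042}
    - {"dx": -0.12, "dy": 0.756, "dz": 0, "wx": 0, "wy": 0, "wz": -0.056}
    - {"dx": -0.155, "dy": 0.945, "dz": 0, "wx": 0, "wy": 0, "wz": -0.07}
  jaw: 0.5

```text
time_s: 9.42
eef_pos: [0.452, 0.2857, 0.1518]
eef_rot: [0.0, 0.648, 0.762, 0.0]
wrist_force: [0.4, -0.8, 0.0]
opening: 0.505
grasp_force: 0.0
```

>>> servo_tool:
  steps:
    - {"dx": -0.03, "dy": 0.186, "dz": 0, "wx": 0, "wy": 0, "wz": -0.014}
    - {"dx": -0.06, "dy": 0.376, "dz": 0, "wx": 0, "wy": 0, "wz": -0.028}
    - {"dx": -0.09, "dy": 0.566, "dz": 0, "wx": 0, "wy": 0, "wz": -0.042}
    - {"dx": -0.12, "dy": 0.756, "dz": 0, "wx": 0, "wy": 0, "wz": -0.058}
    - {"dx": -0.158, "dy": 0.935, "dz": 0, "wx": 0, "wy": 0, "wz": -0.073}
  jaw: 0.5

```text
time_s: 9.83
eef_pos: [0.4362, 0.3793, 0.1518]
eef_rot: [0.0, 0.731, 0.683, 0.0]
wrist_force: [0.3, -0.5, 0.3]
opening: 0.497
grasp_force: 0.0
```

```bash
cat > meas.py <<'E'
# refine a table post in a wrist picture: project model, compare dark mask
from h import *
from fit import mask
from scipy.optimize import minimize
import sys
def post(gx,gy,yaw,L,dfoot,sl=.047):
    # gx,gy: point on the axis, dfoot in front of it to foot inner face; yaw = foot direction
    d=np.array([np.cos(yaw),np.sin(yaw),0]);n=np.array([-d[1],d[0],0]);u=np.array([0,0,1.])
    z=lambda s:.010+(s+L-dfoot)*sl
    o=np.array([gx,gy,0]); t=np.linspace(0,2*np.pi,16)
    sh=[o+d*s+u*z(s)+.01*(n*np.cos(a)+u*np.sin(a)) for s in(dfoot-L,dfoot) for a in t]
    ft=[o+d*s+u*z(s)+n*a+u*b for s in(dfoot,dfoot+.01) for a in(-.017,.017) for b in(-.017,.017)]
    return [np.array(sh),np.array(ft)]
def run(name,gx,gy,yaw,L,dfoot,roi):
    c=grab('wrist',name); f=c['frame'][roi[1]:roi[3],roi[0]:roi[2]]; obs=np.clip((75-f.max(2).astype(float))/30,0,1)
    cost=lambda p:np.abs(mask(c,post(p[0],p[1],p[2],L,dfoot),roi)-obs).sum()
    p0=np.array([gx,gy,yaw]); r=minimize(cost,p0,method='Nelder-Mead',options=dict(initial_simplex=np.vstack([p0]+[p0+d for d in np.diag([.006,.006,.05])])))
    print(cost(p0),r.x.round(4),r.fun,'obs',obs.sum(),'model',mask(c,post(*p0,L,dfoot),roi).sum())
    o=ctrl.get_obs(); print(o['eef_pos'].round(4),o['time_s'],o['q'].round(3))
    im=c['frame'][:,:,::-1].copy()
    for b in post(*r.x,L,dfoot): cv2.polylines(im,[cv2.convexHull(topix(c,b).astype(np.float32)).astype(np.int32)],1,(0,0,255))
    cv2.imwrite(f'pics/{name}.png',im)
    print(topix(c,np.vstack(post(*p0,L,dfoot))).min(0),topix(c,np.vstack(post(*p0,L,dfoot))).max(0))
if __name__=='__main__':
    a=sys.argv; run(a[1],*map(float,a[2:7]),eval(a[7]))
E
python3 meas.py m1 .4365 .3785 -1.638 .145 .055 "(150,60,420,255)"
```

```text
1125.1958333333332 [ 0.434   0.3772 -1.6429] 491.83333333333337 obs 3583.7 model 3301.0625
[0.4353 0.382  0.1519] 9.8833 [0.514 0.245 1.652 0.002 1.243 0.583]
[266.29559943  97.89587112] [298.79782402 253.32460244]
```

The wrist fit puts the medium post at (0.434, 0.377), within 3 mm of the top-view estimate. Descending and gripping.

>>> servo_tool:
  steps:
    - {"dx": -0.025, "dy": -0.015, "dz": -0.2, "wx": 0, "wy": 0, "wz": 0}
    - {"dx": -0.025, "dy": -0.015, "dz": -0.4, "wx": 0, "wy": 0, "wz": 0}
    - {"dx": -0.025, "dy": -0.015, "dz": -0.6, "wx": 0, "wy": 0, "wz": 0}
    - {"dx": -0.025, "dy": -0.015, "dz": -0.8, "wx": 0, "wy": 0, "wz": 0}
    - {"dx": -0.025, "dy": -0.015, "dz": -1.0, "wx": 0, "wy": 0, "wz": 0}
  jaw: 0.5

```text
time_s: 10.3
eef_pos: [0.4339, 0.3766, 0.0509]
eef_rot: [0.0, 0.73, 0.684, 0.0]
wrist_force: [0.2, 0.2, -1.2]
opening: 0.498
grasp_force: 0.0
```

>>> servo_tool:
  steps:
    - {"dx": 0, "dy": 0, "dz": -0.18, "wx": 0, "wy": 0, "wz": 0}
    - {"dx": 0, "dy": 0, "dz": -0.32, "wx": 0, "wy": 0, "wz": 0}
    - {"dx": 0, "dy": 0, "dz": -0.42, "wx": 0, "wy": 0, "wz": 0}
    - {"dx": 0, "dy": 0, "dz": -0.47, "wx": 0, "wy": 0, "wz": 0}
    - {"dx": 0, "dy": 0, "dz": -0.49, "wx": 0, "wy": 0, "wz": 0}
  jaw: 0.5

```text
time_s: 10.72
eef_pos: [0.4335, 0.3764, 0.0019]
eef_rot: [-0.0, 0.73, 0.683, -0.001]
wrist_force: [-0.6, -0.4, -0.6]
opening: 0.501
grasp_force: 0.0
```

>>> servo_tool:
  steps:
    - {"dx": 0, "dy": 0, "dz": 0, "wx": 0, "wy": 0, "wz": 0}
    - {"dx": 0, "dy": 0, "dz": 0, "wx": 0, "wy": 0, "wz": 0}
    - {"dx": 0, "dy": 0, "dz": 0, "wx": 0, "wy": 0, "wz": 0}
    - {"dx": 0, "dy": 0, "dz": 0, "wx": 0, "wy": 0, "wz": 0}
    - {"dx": 0, "dy": 0, "dz": 0, "wx": 0, "wy": 0, "wz": 0}
  jaw: 0.0

```text
time_s: 11.13
eef_pos: [0.4342, 0.377, 0.0032]
eef_rot: [0.0, 0.73, 0.683, 0.001]
wrist_force: [-0.1, 0.2, 0.6]
opening: -0.002
grasp_force: 0.0
```

>>> servo_tool:
  steps:
    - {"dx": 0, "dy": 0, "dz": 0, "wx": 0, "wy": 0, "wz": 0}
    - {"dx": 0, "dy": 0, "dz": 0, "wx": 0, "wy": 0, "wz": 0}
    - {"dx": 0, "dy": 0, "dz": 0, "wx": 0, "wy": 0, "wz": 0}
    - {"dx": 0, "dy": 0, "dz": 0, "wx": 0, "wy": 0, "wz": 0}
    - {"dx": 0, "dy": 0, "dz": 0, "wx": 0, "wy": 0, "wz": 0}
  jaw: 0.0

```text
time_s: 11.55
eef_pos: [0.4341, 0.3769, 0.0029]
eef_rot: [0.0, 0.73, 0.683, 0.0]
wrist_force: [-0.9, 0.0, 1.4]
opening: -0.004
grasp_force: 1.1
```

The fingers shut fully on nothing, so I'll check what happened in a single composite picture.

```bash
python3 - <<'E'
from h import *
a=cv2.imread('pics/m1.png'); w=grab('wrist','w4')['frame'][:,:,::-1]; t=grab('top','t4')['frame'][:,:,::-1]; s=grab('scene','s4')['frame'][:,:,::-1]
r=lambda i:cv2.resize(i,(400,300),interpolation=cv2.INTER_AREA)
cv2.imwrite('pics/comp4.png',np.vstack([np.hstack([r(a),r(w)]),np.hstack([r(t[150:330,100:340]),r(s[100:280,300:540])])]))
E
```

```text
(no output)
```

View pics/comp4.png

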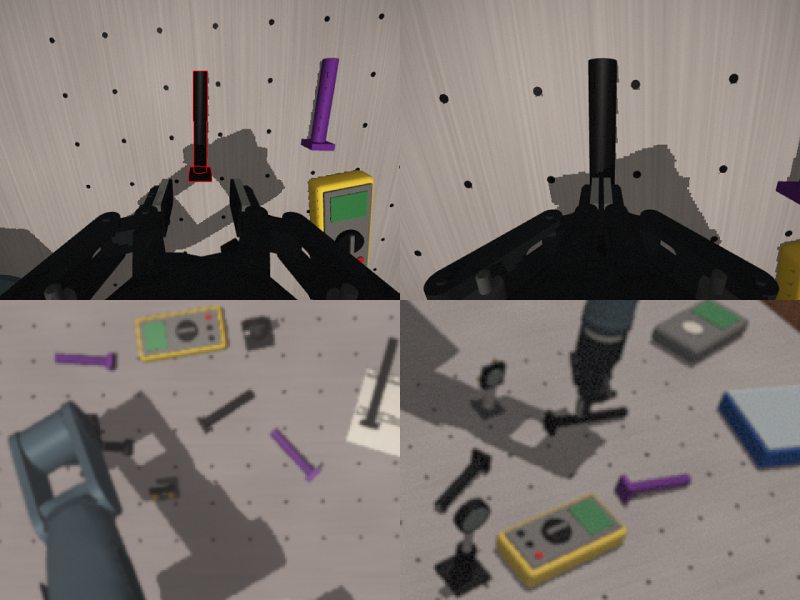

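```bash
python3 - <<'E'
from h import *
from meas import post
from fit import mask
from scipy.optimize import minimize
o=ctrl.get_obs(); T=o['eef_pos']; print(T)
for n in('w4','s4','t4'):
    c=load(n); print(n,'tcp',topix(c,T).round(1),'grasp',topix(c,T+[0,0,.019]).round(1),'m1 foot/plain',topix(c,[[.434+.055*-.072,.3772-.055,.017],[.434+.09*.072,.3772+.09,.01]]).round(1).tolist())
c=load('scene0'); roi=(375,155,450,190)
f=c['frame'][roi[1]:roi[3],roi[0]:roi[2]]; obs=np.clip((80-f.max(2).astype(float))/30,0,1)
cost=lambda p:np.abs(mask(c,post(*p,.145,.055),roi)-obs).sum()
p0=np.array([.434,.377,-1.64]); r=minimize(cost,p0,method='Nelder-Mead',options=dict(initial_simplex=np.vstack([p0]+[p0+d for d in np.diag([.01,.01,.05])])))
print('scene fit',r.x.round(4),r.fun,cost(p0),obs.sum())
c=load('t4'); m=(c['frame'].max(2)<75)
f=c['frame']; print('finger rows in w4'); g=load('w4')['frame'].max(2)
for q in range(60,300,20): print(q,g[q,270:295:4])
E
```

```text
[0.434119   0.37689568 0.00285398]
w4 tcp [[283.  244.6]] grasp [[283.2 259.5]] m1 foot/plain [[282.2, 334.3], [284.2, 83.8]]
s4 tcp [[406.9 173.9]] grasp [[408.3 169. ]] m1 foot/plain [[390.9, 173.4], [434.5, 166.9]]
t4 tcp [[161.3 237.8]] grasp [[160.  237.7]] m1 foot/plain [[176.1, 238.7], [135.1, 236.3]]
scene fit [ 0.4353  0.3788 -1.6143] 83.92916666666667 89.5625 327.5666666666666
finger rows in w4
60 [167 173 180 178 175 167 173]
80 [168 179 182 190 181 180 177]
100 [ 8 21 35 48 42 28 20]
120 [18 23 34 47 42 28 18]
140 [17 19 32 47 34 23 13]
160 [10 25 34 46 36 18 22]
180 [20 22 39 43 29 18 20]
200 [21 24 34 40 26 21 18]
220 [17 21 33 35 26 12 16]
240 [12 22 28 30 11  7 13]
260 [69 64 50 15 69 64 68]
280 [67 66 17 11 73 65 69]
```

```bash
python3 - <<'E'
from h import *
c=load('w4'); g=c['frame'].max(2)
for q in range(228,312,4): print(q,' '.join(f'{v:3d}' for v in g[q,248:320:3]))
T=np.array([.4341,.3769,0])
for z in (.003,.0145,.0245): print(z,topix(c,T+[0,0,z]),topix(c,T+[.010,0,z]))
E
```

```text
228 177 173 176 167 177 178   0  22  14  27  38  30  32  23  23  17  13  18  86  91  87  80  82  88
232 174 174 176 174 174 180   8  11  15  24  34  36  34  20  18  17  14  13  89  87  88  87  87  88
236 172 177 173 175 170 180   0  13  16  23  36  33  29  10  12   6  15   4  89  88  85  88  84  90
240 176 136 133 128 173 185   0  13  12  22  28  27  21  13   7  13   8   9  88  89  81  90  85  93
244  81  90  88  83  79  89  12  12  12  14  17  14  10   6  12  14   9   6  88  88  89  84  87  93
248  88  91  92  92  82  90   8  24  36  31  34  16  13  28  36  31  13  14  92  90  92  85  85  88
252  87  84  87  93  83  89   0  73  67  72  50   7  19  72  67  70   5  11  86  87  88  86  84  89
256  90  90  92  91  84  91   4  70  63  69  51  10  20  68  72  70   9  11  89  87  92  89  87  91
260  91  97  88  31  16  14   9  71  68  73  50   6  16  67  64  65  13  16  14  18  91  88  83  84
264  93  84  34  22  16  17  11  69  69  68  26  11  20  68  69  68  23  11  18  15  21  94  84  94
268  87  91   9  18  21  18  23  74  71  68  31  16  11  68  71  63  41  18  22  18  15  93  84  88

[... 499 characters left out ...]

292  12  14  17  13  14  21   9  19  11  24   9  14  12  29  18  14  18  12  17  13  12  17  11  40
296  15  17  15  14  16  14  10  11  16  16  16  18  12  10  13  14  10  23  20  14  15  15  12  13
300  24  18  18  12  18  15  18   7  19  17  22  15  12   6  22  17  19  16  12  14  10  18  24  14
304  15  17  17   6  16  13  22  13  17  15  15  13  21  15  12  20  14  20  20  15  15  21  14  17
308  17  21  17  14  17  11  18  15  18  17  18  23  11  15  19  20  22  20  21  16  20  13  19   9
0.003 [[282.94542957 244.69168543]] [[299.3587918  243.69126337]]
0.0145 [[283.07944824 253.37446491]] [[300.55010049 252.31840748]]
0.0245 [[283.2107376  261.88389069]] [[301.717094   260.77433519]]
```

>>> servo_tool:
  steps:
    - {"dx": 0, "dy": 0, "dz": 0, "wx": 0, "wy": 0, "wz": 0}
    - {"dx": 0, "dy": 0, "dz": 0, "wx": 0, "wy": 0, "wz": 0}
    - {"dx": 0, "dy": 0, "dz": 0, "wx": 0, "wy": 0, "wz": 0}
    - {"dx": 0, "dy": 0, "dz": 0, "wx": 0, "wy": 0, "wz": 0}
    - {"dx": 0, "dy": 0, "dz": 0, "wx": 0, "wy": 0, "wz": 0}
  jaw: 0.0

```text
time_s: 12.12
eef_pos: [0.4341, 0.3769, 0.0028]
eef_rot: [0.0, 0.73, 0.683, 0.0]
wrist_force: [-0.1, 1.0, 2.4]
opening: 0.0
grasp_force: 1.8
```

Every camera agrees that the TCP is on the post, so the closing itself went wrong. I'll reopen and close in stages, watching the opening and the force.

>>> servo_tool:
  steps:
    - {"dx": 0, "dy": 0, "dz": 0, "wx": 0, "wy": 0, "wz": 0}
    - {"dx": 0, "dy": 0, "dz": 0, "wx": 0, "wy": 0, "wz": 0}
    - {"dx": 0, "dy": 0, "dz": 0, "wx": 0, "wy": 0, "wz": 0}
    - {"dx": 0, "dy": 0, "dz": 0, "wx": 0, "wy": 0, "wz": 0}
    - {"dx": 0, "dy": 0, "dz": 0, "wx": 0, "wy": 0, "wz": 0}
  jaw: 0.5

```text
time_s: 12.53
eef_pos: [0.433, 0.3762, 0.0018]
eef_rot: [-0.0, 0.73, 0.683, -0.001]
wrist_force: [-0.1, -0.2, -0.4]
opening: 0.504
grasp_force: 0.0
```

```bash
python3 - <<'E'
from h import *
c=grab('wrist','w5'); g=c['frame'].max(2); o=ctrl.get_obs(); print(o['eef_pos'].round(4),o['opening'],o['wrist_force'].round(1))
for q in range(76,340,12): print(q,' '.join(f'{v:3d}' for v in g[q,200:370:6]))
E
```

```text
[0.4331 0.3762 0.0018] 0.4996303343175939 [-0.3  0.6  0.2]
76 182 188 181 177 184 180 181 188 183 181 179 183 178 188 189 185 183 182 180 182 179 189 173 176 178 181 169 174 172
88 185 189 186 183 182 182 185 183 184 186 188  12  20  27  53  36  16  11 187 181 177 183 175 178 182 180 172 179 178
100 184 182 189 180 187 180 186 186 178 189 183  17  19  35  55  34  16  17 190 181 176 188 177 174 182 178 171 177 177
112 188 182 189 182 187 184 187 184 181 190 183   7  20  35  52  31  20  21 180 181 177 174  30 180 179 180 171 175 173
124 178 188 189 186 182 183 185 180 183 191 184   6  19  36  52  31  20  10 183 180 178 188 121 182 180 185 173 180 173
136 188 188 188 182 184 191 187 185 190 188 181  10  20  32  51  30  16  15 185 183 180 187 180 176 178 177 173 178 173
148 187 187 187 190 188 189 183 188 190 183 180   9  25  31  52  32  17   7 185 183 181 186 183 179 180 180 173 180 175
160 189 180 187 189 186 187 183 189 187 181 188   9  21  32  53  23  22   8 186 181 180 183 181 180 178 184 174 178 175
172 185 186 187 187 188 182 176 186 182 175 186   1  20  34  46  24  24  16 187 185
[... 896 characters left out ...]
  85  87  15  84  93  96  94  90  15   7   7  12   8  98  91  96  95  13  42  69  17  15  97  85  93
280 181  18  20  75  70  15  15  54  95  97  94  95  11  15  18  10  13  95  97  94  92  13  13  71  76  14  20  95  97
292  12  19  14  11 100  15  14  94  94  94  93  93  15   9  15  11   5  99  88  96  99  17  11  66  15  10  18  17  15
304  22  17  16  15  10  12  10  87  92  91  94  88  12  14   9   8  11  99  91  96  96  12  16  13  14  19  18  17  12
316  13  18  17  14   6  18  88  90  89  91  95 101  13  13  12  22  13  96  91  96  97  96   9   4  13  17  18  24  15
328  14  22  16  21  14  18  93  90  88 190  16   5  12   8   7  14   9  12   8  94  91  94  16  20  14   4  17  17  22
```

>>> servo_tool:
  steps:
    - {"dx": 0, "dy": 0, "dz": 0, "wx": 0, "wy": 0, "wz": 0}
    - {"dx": 0, "dy": 0, "dz": 0, "wx": 0, "wy": 0, "wz": 0}
    - {"dx": 0, "dy": 0, "dz": 0, "wx": 0, "wy": 0, "wz": 0}
    - {"dx": 0, "dy": 0, "dz": 0, "wx": 0, "wy": 0, "wz": 0}
    - {"dx": 0, "dy": 0, "dz": 0, "wx": 0, "wy": 0, "wz": 0}
  jaw: 0.2

```text
time_s: 13.0
eef_pos: [0.4338, 0.3767, 0.0025]
eef_rot: [-0.0, 0.73, 0.683, -0.0]
wrist_force: [0.1, -0.4, -0.4]
opening: 0.199
grasp_force: 0.0
```

>>> servo_tool:
  steps:
    - {"dx": 0, "dy": 0, "dz": 0, "wx": 0, "wy": 0, "wz": 0}
    - {"dx": 0, "dy": 0, "dz": 0, "wx": 0, "wy": 0, "wz": 0}
    - {"dx": 0, "dy": 0, "dz": 0, "wx": 0, "wy": 0, "wz": 0}
    - {"dx": 0, "dy": 0, "dz": 0, "wx": 0, "wy": 0, "wz": 0}
    - {"dx": 0, "dy": 0, "dz": 0, "wx": 0, "wy": 0, "wz": 0}
  jaw: 0.12

```text
time_s: 13.42
eef_pos: [0.4339, 0.3767, 0.0026]
eef_rot: [0.0, 0.73, 0.683, 0.0]
wrist_force: [-0.0, 0.1, -1.0]
opening: 0.123
grasp_force: 0.0
```

Closing to 0.12 met no contact, so the fingers are passing over the post. The real tips seem higher than the reported TCP. Reopening and going down in small force-checked steps.

>>> servo_tool:
  steps:
    - {"dx": 0, "dy": 0, "dz": 0, "wx": 0, "wy": 0, "wz": 0}
    - {"dx": 0, "dy": 0, "dz": 0, "wx": 0, "wy": 0, "wz": 0}
    - {"dx": 0, "dy": 0, "dz": 0, "wx": 0, "wy": 0, "wz": 0}
    - {"dx": 0, "dy": 0, "dz": 0, "wx": 0, "wy": 0, "wz": 0}
    - {"dx": 0, "dy": 0, "dz": 0, "wx": 0, "wy": 0, "wz": 0}
  jaw: 0.5

```text
time_s: 13.83
eef_pos: [0.4338, 0.3767, 0.0026]
eef_rot: [0.0, 0.73, 0.683, 0.0]
wrist_force: [-0.1, 1.4, -1.1]
opening: 0.5
grasp_force: 0.0
```

```bash
python3 - <<'E'
from h import *
o=ctrl.get_obs(); T=o['eef_pos']; print(T.round(4),o['q'].round(4))
# finger edge in w5 (jaw .5): right pad inner edge column and rows; expected pixel of pad inner points at heights
c=load('w5'); g=c['frame'].max(2)
for q in range(236,300,4): print(q,' '.join(f'{v:3d}' for v in g[q,310:350:2]))
for z in (.005,.015,.025,.035,.045):
    print(z,[topix(c,[.4331+.0213,.3762+d,z])[0].round(0).tolist() for d in(-.011,.011)])
E
```

```text
[0.4338 0.3767 0.0026] [ 0.5085  0.4483  1.7333 -0.      0.96    0.5746]
236  91  94  95  91  94  85  94  94  92  94  92  98  97  96  93  89  89  94  99  96
240  96  90  93  88  97  97  92  94  95  96  24  10   7  14  62  98  87  93  95  91
244  96  96  92  91  95  92  94  94  97  36  10  20  15  12  13  94  86  90  97  95
248  91  95  99  88  94  95  91  96  93  96  65  17  12  47 100  91  94  93  94  95
252  96  93  94  93  95  92  60   5  12  76  73  71  80  70  95  89  93  92  96  95
256  92  98  95  91  92  96  39  10   7  39  73  72  67  71  77  91  95  94  97  94
260  92  89  96  91  92  96  18  18  11  11  62  73  70  73  73  57  28  25  33  84
264  97  99  99  96  93 101   9  16  11  19  18  75  71  72  72  72  27  17  18  17
268  96  94  96  90  96  95   7  11  13  13  13  42  78  72  69  71  73  17  12  21
272  95  91  97  95  95  95   0  15  12  13  11  10  55  73  76  73  73  66   9  17
276  96  95  97  87  95  83   8  15   9   8  13   7  29  75  76  73  74  76  63  16
280 100  95  94  92  90  92  10  16  13  13  18  13  11  46  71  75  72  76  74  36
284  97  95 100  97  96  91  11   9   9  14  14  12  13   9  75  70  76  75  71  70
288  99  89  96  95  90  98  32  13  12  13  15  14  13  14  60  93  96  92 100  56
292  97  98  96  93  89  99  80   7  17  15   5  11  12   7  66  94  92  15  18  18
296 100  96  95  95  89  93  97   4   6  16  16  13  12  19  27  27  20  19  19  19
0.005 [[319.0, 261.0], [318.0, 228.0]]
0.015 [[321.0, 270.0], [320.0, 235.0]]
0.025 [[324.0, 279.0], [323.0, 242.0]]
0.035 [[326.0, 289.0], [325.0, 251.0]]
0.045 [[329.0, 301.0], [328.0, 261.0]]
```

The lower edge of the pad in the picture lies at z ≈ 33 mm with the TCP reported at 2 mm. The real tips are therefore about 22 mm higher than reported, which also explains the long post's opening of 0.178, a chord near its top. I'll go down about 20 mm more while checking the force.

>>> servo_tool:
  steps:
    - {"dx": 0, "dy": 0, "dz": -0.03, "wx": 0, "wy": 0, "wz": 0}
    - {"dx": 0, "dy": 0, "dz": -0.06, "wx": 0, "wy": 0, "wz": 0}
    - {"dx": 0, "dy": 0, "dz": -0.09, "wx": 0, "wy": 0, "wz": 0}
    - {"dx": 0, "dy": 0, "dz": -0.12, "wx": 0, "wy": 0, "wz": 0}
    - {"dx": 0, "dy": 0, "dz": -0.12, "wx": 0, "wy": 0, "wz": 0}
  jaw: 0.5

```text
time_s: 14.25
eef_pos: [0.4332, 0.3763, -0.0104]
eef_rot: [-0.0, 0.73, 0.683, -0.001]
wrist_force: [0.6, -1.5, 0.4]
opening: 0.496
grasp_force: 0.0
```

```bash
cat > pad.py <<'E'
from h import *
import sys
# lower edge height of the right pad from its col/rows in a wrist picture: fit (z, half opening known)
c=grab('wrist',sys.argv[1]); g=c['frame'].max(2); o=ctrl.get_obs(); T=o['eef_pos']; print(T.round(4),o['opening'],o['wrist_force'].round(1))
for q in range(236,300,4): print(q,' '.join(f'{v:3d}' for v in g[q,310:350:2]))
for z in (.005,.01,.015,.02,.025,.035): print(z,[topix(c,[T[0]+.0213,T[1]+d,z])[0].round(0).tolist() for d in(-.011,.011)])
E
python3 pad.py w6
```

```text
[ 0.4334  0.3765 -0.0101] 0.4983789801305301 [ 0.2 -1.   0.3]
236  95  96  95  93  89  95  93  86  93  95  92  95  96  97  92  99  97  91  91  93
240  96  94  95  95  91  99  92  92  93  96  89  93  93 100  93  97  90  97  92  94
244  94  93  93  89  90  96  92  95  96  98  95  94  98  98  94  98  94  93  92  93
248  99  92  92  94  92  97  92  98  95  95  95  90  54  25  17  62  94  91  91  94
252 102  96  94  96  94  92  57  14  18  75  77  73  75  69  14  12  21  97  91  91
256 100  92  96  95  93  97  40  11  13  39  69  73  77  75  62   0  75  96  93  93
260 100  97  96  96  92  95  17  13  12   9  59  71  73  74  73  60  26  29  32  81
264  97  95  98  96  89  98   2  11  21  18  24  80  76  75  73  74  32  18  15  17
268 100  94  99  98  91  94   5  12  11  13  12  42  76  73  76  71  74  10  16  22
272  97  97  98  93  97  92  11  16  11   5  16  10  59  74  74  73  72  65  17  10
276  96  98  90  96  93  88  10  18  15  13  14  11  22  75  72  72  73  75  65  14
280  97  96  93  97  89  86   9  13  13  10  17  23  15  45  73  71  76  71  73  44
284  91  95  94  96  96  86   9   9   8  18  16  14  14  11  82  72  75  75  77  73
288  98  97  98  94  91  95  35   4  13  13  20   9  15  21  57  92  94  97 101  60
292  92  98  97  95  91  95  88  11  13  13   5   9  11  18  63  97  91  16  10   9
296  96  93 100  97  93  89  98   1   7  13  14  18  15  17  23  27  20  17  14  21
0.005 [[322.0, 271.0], [321.0, 236.0]]
0.01 [[323.0, 276.0], [322.0, 240.0]]
0.015 [[324.0, 281.0], [323.0, 244.0]]
0.02 [[326.0, 286.0], [325.0, 248.0]]
0.025 [[327.0, 292.0], [326.0, 253.0]]
0.035 [[330.0, 304.0], [329.0, 263.0]]
```

>>> servo_tool:
  steps:
    - {"dx": 0, "dy": 0, "dz": -0.02, "wx": 0, "wy": 0, "wz": 0}
    - {"dx": 0, "dy": 0, "dz": -0.04, "wx": 0, "wy": 0, "wz": 0}
    - {"dx": 0, "dy": 0, "dz": -0.06, "wx": 0, "wy": 0, "wz": 0}
    - {"dx": 0, "dy": 0, "dz": -0.07, "wx": 0, "wy": 0, "wz": 0}
    - {"dx": 0, "dy": 0, "dz": -0.07, "wx": 0, "wy": 0, "wz": 0}
  jaw: 0.5

```text
time_s: 14.72
eef_pos: [0.4336, 0.3766, -0.0167]
eef_rot: [-0.0, 0.73, 0.683, -0.0]
wrist_force: [-0.2, -0.9, 0.3]
opening: 0.496
grasp_force: 0.0
```

>>> servo_tool:
  steps:
    - {"dx": 0, "dy": 0, "dz": -0.01, "wx": 0, "wy": 0, "wz": 0}
    - {"dx": 0, "dy": 0, "dz": -0.02, "wx": 0, "wy": 0, "wz": 0}
    - {"dx": 0, "dy": 0, "dz": -0.03, "wx": 0, "wy": 0, "wz": 0}
    - {"dx": 0, "dy": 0, "dz": -0.03, "wx": 0, "wy": 0, "wz": 0}
    - {"dx": 0, "dy": 0, "dz": -0.03, "wx": 0, "wy": 0, "wz": 0}
  jaw: 0.5

```text
time_s: 15.13
eef_pos: [0.4338, 0.3767, -0.0195]
eef_rot: [-0.0, 0.73, 0.683, -0.0]
wrist_force: [-0.1, 0.3, 0.1]
opening: 0.502
grasp_force: 0.0
```

>>> servo_tool:
  steps:
    - {"dx": 0, "dy": 0, "dz": 0, "wx": 0, "wy": 0, "wz": 0}
    - {"dx": 0, "dy": 0, "dz": 0, "wx": 0, "wy": 0, "wz": 0}
    - {"dx": 0, "dy": 0, "dz": 0, "wx": 0, "wy": 0, "wz": 0}
    - {"dx": 0, "dy": 0, "dz": 0, "wx": 0, "wy": 0, "wz": 0}
    - {"dx": 0, "dy": 0, "dz": 0, "wx": 0, "wy": 0, "wz": 0}
  jaw: 0.3

```text
time_s: 15.55
eef_pos: [0.4338, 0.3767, -0.0194]
eef_rot: [-0.0, 0.73, 0.683, 0.0]
wrist_force: [-0.9, 0.5, -0.1]
opening: 0.301
grasp_force: 0.0
```

>>> servo_tool:
  steps:
    - {"dx": 0, "dy": 0, "dz": 0, "wx": 0, "wy": 0, "wz": 0}
    - {"dx": 0, "dy": 0, "dz": 0, "wx": 0, "wy": 0, "wz": 0}
    - {"dx": 0, "dy": 0, "dz": 0, "wx": 0, "wy": 0, "wz": 0}
    - {"dx": 0, "dy": 0, "dz": 0, "wx": 0, "wy": 0, "wz": 0}
    - {"dx": 0, "dy": 0, "dz": 0, "wx": 0, "wy": 0, "wz": 0}
  jaw: 0.0

```text
time_s: 15.97
eef_pos: [0.4338, 0.3768, -0.0192]
eef_rot: [-0.0, 0.73, 0.683, 0.0]
wrist_force: [-1.9, -0.8, 4.7]
opening: 0.212
grasp_force: 58.6
```

Gripped: 58.6 N at opening 0.21, with the reported z at -19 mm for an axis at about 14.5 mm. Lifting and carrying over notch 2, turning by -0.577π in all.

>>> servo_tool:
  steps:
    - {"dx": 0, "dy": 0, "dz": 0.15, "wx": 0, "wy": 0, "wz": 0}
    - {"dx": 0, "dy": 0, "dz": 0.35, "wx": 0, "wy": 0, "wz": 0}
    - {"dx": 0, "dy": 0, "dz": 0.55, "wx": 0, "wy": 0, "wz": 0}
    - {"dx": 0, "dy": 0, "dz": 0.78, "wx": 0, "wy": 0, "wz": 0}
    - {"dx": 0, "dy": 0, "dz": 1.0, "wx": 0, "wy": 0, "wz": 0}
  jaw: 0.0

```text
time_s: 16.38
eef_pos: [0.4334, 0.3764, 0.0808]
eef_rot: [-0.0, 0.73, 0.683, -0.001]
wrist_force: [-0.3, 0.4, -1.7]
opening: 0.211
grasp_force: 58.8
```

>>> servo_tool:
  steps:
    - {"dx": 0, "dy": 0, "dz": 0.15, "wx": 0, "wy": 0, "wz": 0}
    - {"dx": 0, "dy": 0, "dz": 0.35, "wx": 0, "wy": 0, "wz": 0}
    - {"dx": 0, "dy": 0, "dz": 0.55, "wx": 0, "wy": 0, "wz": 0}
    - {"dx": 0, "dy": 0, "dz": 0.65, "wx": 0, "wy": 0, "wz": 0}
    - {"dx": 0, "dy": 0, "dz": 0.7, "wx": 0, "wy": 0, "wz": 0}
  jaw: 0.0

```text
time_s: 16.8
eef_pos: [0.4347, 0.3771, 0.152]
eef_rot: [0.0, 0.73, 0.683, 0.001]
wrist_force: [0.5, 0.5, -0.4]
opening: 0.208
grasp_force: 58.8
```

>>> servo_tool:
  steps:
    - {"dx": 0.022, "dy": -0.14, "dz": 0, "wx": 0, "wy": 0, "wz": -0.0165}
    - {"dx": 0.044, "dy": -0.32, "dz": 0, "wx": 0, "wy": 0, "wz": -0.033}
    - {"dx": 0.066, "dy": -0.5, "dz": 0, "wx": 0, "wy": 0, "wz": -0.0495}
    - {"dx": 0.088, "dy": -0.69, "dz": 0, "wx": 0, "wy": 0, "wz": -0.066}
    - {"dx": 0.109, "dy": -0.88, "dz": 0, "wx": 0, "wy": 0, "wz": -0.0825}
  jaw: 0.0

```text
time_s: 17.22
eef_pos: [0.4439, 0.2876, 0.1491]
eef_rot: [-0.0, 0.813, 0.582, -0.001]
wrist_force: [1.0, -1.9, -0.7]
opening: 0.212
grasp_force: 58.8
```

>>> servo_tool:
  steps:
    - {"dx": 0.022, "dy": -0.176, "dz": 0, "wx": 0, "wy": 0, "wz": -0.0165}
    - {"dx": 0.044, "dy": -0.352, "dz": 0, "wx": 0, "wy": 0, "wz": -0.033}
    - {"dx": 0.066, "dy": -0.528, "dz": 0, "wx": 0, "wy": 0, "wz": -0.0495}
    - {"dx": 0.088, "dy": -0.704, "dz": 0, "wx": 0, "wy": 0, "wz": -0.066}
    - {"dx": 0.109, "dy": -0.88, "dz": 0, "wx": 0, "wy": 0, "wz": -0.0825}
  jaw: 0.0

```text
time_s: 17.63
eef_pos: [0.4549, 0.1997, 0.1492]
eef_rot: [-0.0, 0.881, 0.472, -0.001]
wrist_force: [-0.4, -0.1, -2.0]
opening: 0.207
grasp_force: 58.8
```

>>> servo_tool:
  steps:
    - {"dx": 0.022, "dy": -0.176, "dz": 0, "wx": 0, "wy": 0, "wz": -0.0165}
    - {"dx": 0.044, "dy": -0.352, "dz": 0, "wx": 0, "wy": 0, "wz": -0.033}
    - {"dx": 0.066, "dy": -0.528, "dz": 0, "wx": 0, "wy": 0, "wz": -0.0495}
    - {"dx": 0.088, "dy": -0.704, "dz": 0, "wx": 0, "wy": 0, "wz": -0.066}
    - {"dx": 0.109, "dy": -0.88, "dz": 0, "wx": 0, "wy": 0, "wz": -0.0825}
  jaw: 0.0

```text
time_s: 18.05
eef_pos: [0.4657, 0.1118, 0.1493]
eef_rot: [-0.0, 0.935, 0.354, -0.001]
wrist_force: [-0.6, -0.4, -1.8]
opening: 0.21
grasp_force: 58.8
```

>>> servo_tool:
  steps:
    - {"dx": 0.022, "dy": -0.176, "dz": 0, "wx": 0, "wy": 0, "wz": -0.0165}
    - {"dx": 0.044, "dy": -0.352, "dz": 0, "wx": 0, "wy": 0, "wz": -0.033}
    - {"dx": 0.066, "dy": -0.528, "dz": 0, "wx": 0, "wy": 0, "wz": -0.0495}
    - {"dx": 0.088, "dy": -0.704, "dz": 0, "wx": 0, "wy": 0, "wz": -0.066}
    - {"dx": 0.109, "dy": -0.88, "dz": 0, "wx": 0, "wy": 0, "wz": -0.0825}
  jaw: 0.0

```text
time_s: 18.47
eef_pos: [0.4766, 0.024, 0.1493]
eef_rot: [-0.0, 0.973, 0.231, -0.001]
wrist_force: [-0.3, -0.4, -0.7]
opening: 0.21
grasp_force: 58.8
```

>>> servo_tool:
  steps:
    - {"dx": 0.022, "dy": -0.176, "dz": 0, "wx": 0, "wy": 0, "wz": -0.0165}
    - {"dx": 0.044, "dy": -0.352, "dz": 0, "wx": 0, "wy": 0, "wz": -0.033}
    - {"dx": 0.066, "dy": -0.528, "dz": 0, "wx": 0, "wy": 0, "wz": -0.0495}
    - {"dx": 0.088, "dy": -0.704, "dz": 0, "wx": 0, "wy": 0, "wz": -0.066}
    - {"dx": 0.109, "dy": -0.88, "dz": 0, "wx": 0, "wy": 0, "wz": -0.0825}
  jaw: 0.0

```text
time_s: 18.88
eef_pos: [0.4876, -0.0639, 0.1492]
eef_rot: [-0.0, 0.995, 0.103, -0.001]
wrist_force: [0.2, -0.3, -3.1]
opening: 0.21
grasp_force: 58.8
```

>>> servo_tool:
  steps:
    - {"dx": 0.022, "dy": -0.176, "dz": 0, "wx": 0, "wy": 0, "wz": -0.0165}
    - {"dx": 0.044, "dy": -0.352, "dz": 0, "wx": 0, "wy": 0, "wz": -0.033}
    - {"dx": 0.066, "dy": -0.528, "dz": 0, "wx": 0, "wy": 0, "wz": -0.0495}
    - {"dx": 0.088, "dy": -0.704, "dz": 0, "wx": 0, "wy": 0, "wz": -0.066}
    - {"dx": 0.109, "dy": -0.88, "dz": 0, "wx": 0, "wy": 0, "wz": -0.0825}
  jaw: 0.0

```text
time_s: 19.3
eef_pos: [0.4985, -0.1518, 0.1491]
eef_rot: [-0.001, 1.0, -0.026, -0.001]
wrist_force: [-0.5, 0.7, -1.9]
opening: 0.21
grasp_force: 58.8
```

>>> servo_tool:
  steps:
    - {"dx": 0.022, "dy": -0.2, "dz": 0, "wx": 0, "wy": 0, "wz": -0.0165}
    - {"dx": 0.044, "dy": -0.4, "dz": 0, "wx": 0, "wy": 0, "wz": -0.033}
    - {"dx": 0.066, "dy": -0.6, "dz": 0, "wx": 0, "wy": 0, "wz": -0.0495}
    - {"dx": 0.088, "dy": -0.75, "dz": 0, "wx": 0, "wy": 0, "wz": -0.066}
    - {"dx": 0.107, "dy": -0.87, "dz": 0, "wx": 0, "wy": 0, "wz": -0.082}
  jaw: 0.0

```text
time_s: 19.72
eef_pos: [0.5093, -0.2394, 0.149]
eef_rot: [-0.0, 0.988, -0.155, -0.001]
wrist_force: [0.4, -0.3, -2.3]
opening: 0.212
grasp_force: 58.8
```

>>> servo_tool:
  steps:
    - {"dx": 0, "dy": 0, "dz": 0, "wx": -0.0045, "wy": -0.0145, "wz": 0}
    - {"dx": 0, "dy": 0, "dz": 0, "wx": -0.0045, "wy": -0.0145, "wz": 0}
    - {"dx": 0, "dy": 0, "dz": 0, "wx": -0.0045, "wy": -0.0145, "wz": 0}
    - {"dx": 0, "dy": 0, "dz": 0, "wx": -0.0045, "wy": -0.0145, "wz": 0}
    - {"dx": 0, "dy": 0, "dz": 0, "wx": -0.0045, "wy": -0.0145, "wz": 0}
  jaw: 0.0

```text
time_s: 20.13
eef_pos: [0.5099, -0.2379, 0.1503]
eef_rot: [0.003, 0.988, -0.153, 0.023]
wrist_force: [0.1, 0.7, -1.1]
opening: 0.207
grasp_force: 58.9
```

```bash
cat > held.py <<'E'
# fit a level held post in the wrist picture: point on axis next to the grasp, dfoot, height
from meas import *
def heldfit(name,gx,gy,z,L,d0,roi,yaw=-.3085+np.pi):
    c=grab('wrist',name); f=c['frame'][roi[1]:roi[3],roi[0]:roi[2]]; obs=np.clip((70-f.max(2).astype(float))/30,0,1)
    def model(p):  # lateral shift, dfoot, z, slope
        n=np.array([-np.sin(yaw),np.cos(yaw)])
        P=post(gx+n[0]*p[0],gy+n[1]*p[0],yaw+p[3],L,p[1],sl=p[4])
        for b in P: b[:,2]+=p[2]-.010-(L-p[1])*p[4]
        return P
    cost=lambda p:np.abs(mask(c,model(p),roi)-obs).sum()
    p0=np.array([0,d0,z,0,0]); r=minimize(cost,p0,method='Nelder-Mead',options=dict(initial_simplex=np.vstack([p0]+[p0+d for d in np.diag([.004,.006,.006,.03,.03])]),maxiter=800))
    print('lat,dfoot,z,yaw,slope',r.x.round(4),r.fun,cost(p0),obs.sum()); return r.x
if __name__=='__main__':
    o=ctrl.get_obs(); print(o['eef_pos'].round(4),o['time_s'],o['q'].round(3)); a=sys.argv
    heldfit(a[1],*o['eef_pos'][:2],o['eef_pos'][2]+float(a[2]),float(a[3]),float(a[4]),(215,80,350,235))
E
python3 held.py w7 .0335 .145 .055
```

```text
[ 0.5099 -0.2379  0.1503] 20.1333 [-0.658  0.18   1.734  0.018  1.183  1.214]
lat,dfoot,z,yaw,slope [ 0.001   0.0557  0.1833 -0.0013  0.0139] 3117.9958333333334 3842.1541666666667 9875.7
```

The held post fits the expected pose: axis z 183 mm and foot distance 56 mm. Lowering into notch 2.

>>> servo_tool:
  steps:
    - {"dx": 0, "dy": 0, "dz": -0.2, "wx": 0, "wy": 0, "wz": 0}
    - {"dx": 0, "dy": 0, "dz": -0.45, "wx": 0, "wy": 0, "wz": 0}
    - {"dx": 0, "dy": 0, "dz": -0.7, "wx": 0, "wy": 0, "wz": 0}
    - {"dx": 0, "dy": 0, "dz": -0.9, "wx": 0, "wy": 0, "wz": 0}
    - {"dx": 0, "dy": 0, "dz": -1.0, "wx": 0, "wy": 0, "wz": 0}
  jaw: 0.0

```text
time_s: 20.6
eef_pos: [0.5085, -0.2368, 0.0478]
eef_rot: [0.002, 0.988, -0.153, 0.022]
wrist_force: [0.2, 0.5, -0.9]
opening: 0.207
grasp_force: 58.9
```

>>> servo_tool:
  steps:
    - {"dx": 0, "dy": 0, "dz": -0.1, "wx": 0, "wy": 0, "wz": 0}
    - {"dx": 0, "dy": 0, "dz": -0.2, "wx": 0, "wy": 0, "wz": 0}
    - {"dx": 0, "dy": 0, "dz": -0.28, "wx": 0, "wy": 0, "wz": 0}
    - {"dx": 0, "dy": 0, "dz": -0.32, "wx": 0, "wy": 0, "wz": 0}
    - {"dx": 0, "dy": 0, "dz": -0.335, "wx": 0, "wy": 0, "wz": 0}
  jaw: 0.0

```text
time_s: 21.02
eef_pos: [0.5102, -0.2389, 0.0174]
eef_rot: [0.004, 0.988, -0.153, 0.024]
wrist_force: [-3.0, -1.0, 4.7]
opening: 0.211
grasp_force: 59.5
```

Contact reached. Pressing 1 mm more, then releasing, lifting, undoing the tilt and travelling to the short post.

>>> servo_tool:
  steps:
    - {"dx": 0, "dy": 0, "dz": -0.01, "wx": 0, "wy": 0, "wz": 0}
    - {"dx": 0, "dy": 0, "dz": -0.01, "wx": 0, "wy": 0, "wz": 0}
    - {"dx": 0, "dy": 0, "dz": -0.01, "wx": 0, "wy": 0, "wz": 0}
    - {"dx": 0, "dy": 0, "dz": -0.01, "wx": 0, "wy": 0, "wz": 0}
    - {"dx": 0, "dy": 0, "dz": -0.01, "wx": 0, "wy": 0, "wz": 0}
  jaw: 0.0

```text
time_s: 21.43
eef_pos: [0.5104, -0.2392, 0.017]
eef_rot: [0.004, 0.988, -0.153, 0.024]
wrist_force: [-3.3, -2.4, 5.9]
opening: 0.212
grasp_force: 59.4
```

>>> servo_tool:
  steps:
    - {"dx": 0, "dy": 0, "dz": 0, "wx": 0, "wy": 0, "wz": 0}
    - {"dx": 0, "dy": 0, "dz": 0, "wx": 0, "wy": 0, "wz": 0}
    - {"dx": 0, "dy": 0, "dz": 0, "wx": 0, "wy": 0, "wz": 0}
    - {"dx": 0, "dy": 0, "dz": 0, "wx": 0, "wy": 0, "wz": 0}
    - {"dx": 0, "dy": 0, "dz": 0, "wx": 0, "wy": 0, "wz": 0}
  jaw: 0.42

```text
time_s: 21.85
eef_pos: [0.5099, -0.2379, 0.0159]
eef_rot: [0.003, 0.988, -0.153, 0.023]
wrist_force: [0.7, -0.0, 0.5]
opening: 0.418
grasp_force: 0.0
```

>>> servo_tool:
  steps:
    - {"dx": 0, "dy": 0, "dz": 0.2, "wx": 0, "wy": 0, "wz": 0}
    - {"dx": 0, "dy": 0, "dz": 0.4, "wx": 0, "wy": 0, "wz": 0}
    - {"dx": 0, "dy": 0, "dz": 0.6, "wx": 0, "wy": 0, "wz": 0}
    - {"dx": 0, "dy": 0, "dz": 0.8, "wx": 0, "wy": 0, "wz": 0}
    - {"dx": 0, "dy": 0, "dz": 1.0, "wx": 0, "wy": 0, "wz": 0}
  jaw: 0.42

```text
time_s: 22.27
eef_pos: [0.5098, -0.238, 0.1168]
eef_rot: [0.003, 0.988, -0.153, 0.023]
wrist_force: [0.7, -0.1, 0.7]
opening: 0.416
grasp_force: 0.0
```

>>> servo_tool:
  steps:
    - {"dx": 0, "dy": 0, "dz": 0.1, "wx": 0.0045, "wy": 0.0145, "wz": 0}
    - {"dx": 0, "dy": 0, "dz": 0.25, "wx": 0.0045, "wy": 0.0145, "wz": 0}
    - {"dx": 0, "dy": 0, "dz": 0.34, "wx": 0.0045, "wy": 0.0145, "wz": 0}
    - {"dx": 0, "dy": 0, "dz": 0.345, "wx": 0.0045, "wy": 0.0145, "wz": 0}
    - {"dx": 0, "dy": 0, "dz": 0.345, "wx": 0.0045, "wy": 0.0145, "wz": 0}
  jaw: 0.5

```text
time_s: 22.68
eef_pos: [0.51, -0.2383, 0.1506]
eef_rot: [0.0, 0.988, -0.153, 0.0]
wrist_force: [-0.3, 0.1, -1.0]
opening: 0.501
grasp_force: 0.0
```

>>> servo_tool:
  steps:
    - {"dx": 0, "dy": 0.15, "dz": 0, "wx": 0, "wy": 0, "wz": -0.011}
    - {"dx": 0, "dy": 0.33, "dz": 0, "wx": 0, "wy": 0, "wz": -0.022}
    - {"dx": 0, "dy": 0.51, "dz": 0, "wx": 0, "wy": 0, "wz": -0.033}
    - {"dx": 0, "dy": 0.7, "dz": 0, "wx": 0, "wy": 0, "wz": -0.044}
    - {"dx": -0.008, "dy": 0.886, "dz": 0, "wx": 0, "wy": 0, "wz": -0.056}
  jaw: 0.5

```text
time_s: 23.1
eef_pos: [0.5081, -0.1484, 0.149]
eef_rot: [-0.0, 0.971, -0.241, -0.001]
wrist_force: [0.0, -0.3, -0.1]
opening: 0.503
grasp_force: 0.0
```

>>> servo_tool:
  steps:
    - {"dx": 0, "dy": 0.177, "dz": 0, "wx": 0, "wy": 0, "wz": -0.011}
    - {"dx": 0, "dy": 0.354, "dz": 0, "wx": 0, "wy": 0, "wz": -0.022}
    - {"dx": 0, "dy": 0.531, "dz": 0, "wx": 0, "wy": 0, "wz": -0.033}
    - {"dx": 0, "dy": 0.708, "dz": 0, "wx": 0, "wy": 0, "wz": -0.044}
    - {"dx": -0.008, "dy": 0.886, "dz": 0, "wx": 0, "wy": 0, "wz": -0.056}
  jaw: 0.5

```text
time_s: 23.52
eef_pos: [0.5073, -0.0599, 0.1491]
eef_rot: [-0.0, 0.946, -0.325, -0.001]
wrist_force: [-0.2, -0.6, 0.1]
opening: 0.5
grasp_force: 0.0
```

>>> servo_tool:
  steps:
    - {"dx": 0, "dy": 0.177, "dz": 0, "wx": 0, "wy": 0, "wz": -0.011}
    - {"dx": 0, "dy": 0.354, "dz": 0, "wx": 0, "wy": 0, "wz": -0.022}
    - {"dx": 0, "dy": 0.531, "dz": 0, "wx": 0, "wy": 0, "wz": -0.033}
    - {"dx": 0, "dy": 0.708, "dz": 0, "wx": 0, "wy": 0, "wz": -0.044}
    - {"dx": -0.008, "dy": 0.886, "dz": 0, "wx": 0, "wy": 0, "wz": -0.056}
  jaw: 0.5

```text
time_s: 23.93
eef_pos: [0.5065, 0.0285, 0.1492]
eef_rot: [0.0, 0.914, -0.407, -0.001]
wrist_force: [0.4, -0.4, 0.2]
opening: 0.499
grasp_force: 0.0
```

>>> servo_tool:
  steps:
    - {"dx": 0, "dy": 0.2, "dz": 0, "wx": 0, "wy": 0, "wz": -0.011}
    - {"dx": 0, "dy": 0.4, "dz": 0, "wx": 0, "wy": 0, "wz": -0.022}
    - {"dx": 0, "dy": 0.6, "dz": 0, "wx": 0, "wy": 0, "wz": -0.033}
    - {"dx": 0, "dy": 0.78, "dz": 0, "wx": 0, "wy": 0, "wz": -0.044}
    - {"dx": -0.008, "dy": 0.886, "dz": 0, "wx": 0, "wy": 0, "wz": -0.055}
  jaw: 0.5

```text
time_s: 24.35
eef_pos: [0.5055, 0.1178, 0.1491]
eef_rot: [0.0, 0.875, -0.484, -0.001]
wrist_force: [1.2, -0.4, -0.4]
opening: 0.496
grasp_force: 0.0
```

```bash
python3 meas.py m2 .5069 .1163 2.132 .115 .055 "(180,80,370,250)"; python3 - <<'E'
from h import *
from meas import post
from fit import mask
from scipy.optimize import minimize
grab('scene','s8'); grab('top','t8')
for n,roi in(('scene0',(315,185,360,230)),('top0',(212,198,260,234))):
    c=load(n); f=c['frame'][roi[1]:roi[3],roi[0]:roi[2]]; obs=np.clip((80-f.max(2).astype(float))/30,0,1)
    cost=lambda p:np.abs(mask(c,post(*p,.115,.055),roi)-obs).sum()
    p0=np.array([.5069,.1163,2.132]); r=minimize(cost,p0,method='Nelder-Mead',options=dict(initial_simplex=np.vstack([p0]+[p0+d for d in np.diag([.01,.01,.05])])))
    print(n,r.x.round(4),r.fun,obs.sum())
E
```

```text
927.2458333333334 [0.5046 0.1147 2.1314] 325.54166666666663 obs 2714.5 model 2593.9375
[0.5052 0.1189 0.1491] 24.4 [1.000e-03 1.220e-01 1.803e+00 1.000e-03 1.219e+00 2.582e+00]
[263.1053207 127.7242974] [295.81170456 252.48578303]
scene0 [0.5044 0.1167 2.1492] 205.18750000000003 467.56666666666666
top0 [0.5086 0.1157 2.1662] 138.97916666666666 104.83333333333334
```

The wrist fit puts the short post at (0.5046, 0.1147). Descending to the same reported height of -19.5 mm and gripping.

>>> servo_tool:
  steps:
    - {"dx": -0.023, "dy": -0.017, "dz": -0.2, "wx": 0, "wy": 0, "wz": 0}
    - {"dx": -0.023, "dy": -0.017, "dz": -0.4, "wx": 0, "wy": 0, "wz": 0}
    - {"dx": -0.023, "dy": -0.017, "dz": -0.6, "wx": 0, "wy": 0, "wz": 0}
    - {"dx": -0.023, "dy": -0.017, "dz": -0.8, "wx": 0, "wy": 0, "wz": 0}
    - {"dx": -0.023, "dy": -0.017, "dz": -1.0, "wx": 0, "wy": 0, "wz": 0}
  jaw: 0.5

```text
time_s: 24.92
eef_pos: [0.504, 0.1132, 0.0492]
eef_rot: [0.0, 0.876, -0.483, -0.0]
wrist_force: [-0.5, -0.3, -0.1]
opening: 0.503
grasp_force: 0.0
```

>>> servo_tool:
  steps:
    - {"dx": 0, "dy": 0, "dz": -0.2, "wx": 0, "wy": 0, "wz": 0}
    - {"dx": 0, "dy": 0, "dz": -0.4, "wx": 0, "wy": 0, "wz": 0}
    - {"dx": 0, "dy": 0, "dz": -0.55, "wx": 0, "wy": 0, "wz": 0}
    - {"dx": 0, "dy": 0, "dz": -0.65, "wx": 0, "wy": 0, "wz": 0}
    - {"dx": 0, "dy": 0, "dz": -0.7, "wx": 0, "wy": 0, "wz": 0}
  jaw: 0.5

```text
time_s: 25.33
eef_pos: [0.5031, 0.1135, -0.0212]
eef_rot: [0.001, 0.875, -0.483, -0.001]
wrist_force: [0.7, 0.4, 0.8]
opening: 0.498
grasp_force: 0.0
```

>>> servo_tool:
  steps:
    - {"dx": 0, "dy": 0, "dz": 0, "wx": 0, "wy": 0, "wz": 0}
    - {"dx": 0, "dy": 0, "dz": 0, "wx": 0, "wy": 0, "wz": 0}
    - {"dx": 0, "dy": 0, "dz": 0, "wx": 0, "wy": 0, "wz": 0}
    - {"dx": 0, "dy": 0, "dz": 0, "wx": 0, "wy": 0, "wz": 0}
    - {"dx": 0, "dy": 0, "dz": 0, "wx": 0, "wy": 0, "wz": 0}
  jaw: 0.3

```text
time_s: 25.75
eef_pos: [0.5052, 0.1144, -0.0185]
eef_rot: [-0.0, 0.876, -0.483, 0.001]
wrist_force: [0.9, -0.3, -0.8]
opening: 0.301
grasp_force: 0.0
```

>>> servo_tool:
  steps:
    - {"dx": 0, "dy": 0, "dz": 0, "wx": 0, "wy": 0, "wz": 0}
    - {"dx": 0, "dy": 0, "dz": 0, "wx": 0, "wy": 0, "wz": 0}
    - {"dx": 0, "dy": 0, "dz": 0, "wx": 0, "wy": 0, "wz": 0}
    - {"dx": 0, "dy": 0, "dz": 0, "wx": 0, "wy": 0, "wz": 0}
    - {"dx": 0, "dy": 0, "dz": 0, "wx": 0, "wy": 0, "wz": 0}
  jaw: 0.0

```text
time_s: 26.17
eef_pos: [0.5053, 0.1145, -0.0185]
eef_rot: [-0.0, 0.876, -0.483, 0.001]
wrist_force: [-1.1, 0.1, 6.9]
opening: 0.21
grasp_force: 58.5
```

```bash
cat > chk.py <<'E'
# seated posts: fit in a scene/top picture, in rack frame
from meas import *
O=np.array([.5086,-.2375]);A=-.3085;R=np.array([[np.cos(A),-np.sin(A)],[np.sin(A),np.cos(A)]])
def seat(q,L):
    P=post(0,0,np.pi+q[1],L,0,sl=0)
    for b in P:
        b[:,2]+=.04; b[:,0]+=q[0]; b[:,1]+=q[2]; b[:,:2]=b[:,:2]@R.T+O
    return P
def chk(n,L,y,roi):
    c=load(n); f=c['frame'][roi[1]:roi[3],roi[0]:roi[2]]; obs=np.clip((75-f.max(2).astype(float))/30,0,1)
    cost=lambda p:np.abs(mask(c,seat(p,L),roi)-obs).sum()
    p0=np.array([-.055,0,y]); r=minimize(cost,p0,method='Nelder-Mead',options=dict(initial_simplex=np.vstack([p0]+[p0+d for d in np.diag([.01,.03,.006])])))
    print(n,L,'foot inner x, yaw, y',r.x.round(4),r.fun.round(),'obs',obs.sum().round())
def roi_of(c,L,y):
    q=topix(c,np.vstack(seat((-.055,0,y),L))); a=q.min(0)-5;b=q.max(0)+5
    return tuple(int(v) for v in (*a,*b))
if __name__=='__main__':
    for n in sys.argv[1].split(','):
        for L,y in((.175,.054),(.145,0),(.115,-.054))[:int(sys.argv[2])]: chk(n,L,y,roi_of(load(n),L,y))
E
python3 chk.py t8,s8 2
```

```text
t8 0.175 foot inner x, yaw, y [-0.052  -0.0271  0.057 ] 299.0 obs 131.0
t8 0.145 foot inner x, yaw, y [-0.0493  0.0203 -0.0055] 306.0 obs 133.0
s8 0.175 foot inner x, yaw, y [-0.0573  0.0045  0.0508] 183.0 obs 503.0
s8 0.145 foot inner x, yaw, y [-0.0558  0.0183 -0.0038] 163.0 obs 419.0
```

Gripped (58.5 N). Both seated posts check out in the scene view, with the inner foot faces at rack x ≈ -57 and -56 mm. Carrying the short post to notch 1.

>>> servo_tool:
  steps:
    - {"dx": 0, "dy": 0, "dz": 0.15, "wx": 0, "wy": 0, "wz": 0}
    - {"dx": 0, "dy": 0, "dz": 0.35, "wx": 0, "wy": 0, "wz": 0}
    - {"dx": 0, "dy": 0, "dz": 0.55, "wx": 0, "wy": 0, "wz": 0}
    - {"dx": 0, "dy": 0, "dz": 0.78, "wx": 0, "wy": 0, "wz": 0}
    - {"dx": 0, "dy": 0, "dz": 1.0, "wx": 0, "wy": 0, "wz": 0}
  jaw: 0.0

```text
time_s: 26.58
eef_pos: [0.5038, 0.1144, 0.0813]
eef_rot: [0.0, 0.876, -0.483, -0.0]
wrist_force: [-0.5, -0.5, -0.8]
opening: 0.21
grasp_force: 58.8
```

>>> servo_tool:
  steps:
    - {"dx": 0, "dy": 0, "dz": 0.15, "wx": 0, "wy": 0, "wz": 0}
    - {"dx": 0, "dy": 0, "dz": 0.35, "wx": 0, "wy": 0, "wz": 0}
    - {"dx": 0, "dy": 0, "dz": 0.55, "wx": 0, "wy": 0, "wz": 0}
    - {"dx": 0, "dy": 0, "dz": 0.65, "wx": 0, "wy": 0, "wz": 0}
    - {"dx": 0, "dy": 0, "dz": 0.7, "wx": 0, "wy": 0, "wz": 0}
  jaw: 0.0

```text
time_s: 27.0
eef_pos: [0.5053, 0.1145, 0.1522]
eef_rot: [-0.001, 0.876, -0.483, 0.001]
wrist_force: [0.1, -0.8, -1.1]
opening: 0.211
grasp_force: 58.8
```

>>> servo_tool:
  steps:
    - {"dx": -0.005, "dy": -0.13, "dz": 0, "wx": 0, "wy": 0, "wz": 0.009}
    - {"dx": -0.01, "dy": -0.3, "dz": 0, "wx": 0, "wy": 0, "wz": 0.018}
    - {"dx": -0.015, "dy": -0.47, "dz": 0, "wx": 0, "wy": 0, "wz": 0.027}
    - {"dx": -0.02, "dy": -0.64, "dz": 0, "wx": 0, "wy": 0, "wz": 0.036}
    - {"dx": -0.023, "dy": -0.812, "dz": 0, "wx": 0, "wy": 0, "wz": 0.045}
  jaw: 0.0

```text
time_s: 27.42
eef_pos: [0.5011, 0.0327, 0.1493]
eef_rot: [0.0, 0.908, -0.419, -0.001]
wrist_force: [0.1, -0.2, -2.2]
opening: 0.208
grasp_force: 58.8
```

>>> servo_tool:
  steps:
    - {"dx": -0.005, "dy": -0.162, "dz": 0, "wx": 0, "wy": 0, "wz": 0.009}
    - {"dx": -0.01, "dy": -0.324, "dz": 0, "wx": 0, "wy": 0, "wz": 0.018}
    - {"dx": -0.015, "dy": -0.486, "dz": 0, "wx": 0, "wy": 0, "wz": 0.027}
    - {"dx": -0.02, "dy": -0.648, "dz": 0, "wx": 0, "wy": 0, "wz": 0.036}
    - {"dx": -0.023, "dy": -0.812, "dz": 0, "wx": 0, "wy": 0, "wz": 0.045}
  jaw: 0.0

```text
time_s: 27.83
eef_pos: [0.4989, -0.0485, 0.1492]
eef_rot: [0.0, 0.935, -0.354, -0.001]
wrist_force: [1.0, 0.5, -1.4]
opening: 0.212
grasp_force: 58.8
```

>>> servo_tool:
  steps:
    - {"dx": -0.005, "dy": -0.162, "dz": 0, "wx": 0, "wy": 0, "wz": 0.009}
    - {"dx": -0.01, "dy": -0.324, "dz": 0, "wx": 0, "wy": 0, "wz": 0.018}
    - {"dx": -0.015, "dy": -0.486, "dz": 0, "wx": 0, "wy": 0, "wz": 0.027}
    - {"dx": -0.02, "dy": -0.648, "dz": 0, "wx": 0, "wy": 0, "wz": 0.036}
    - {"dx": -0.023, "dy": -0.812, "dz": 0, "wx": 0, "wy": 0, "wz": 0.045}
  jaw: 0.0

```text
time_s: 28.25
eef_pos: [0.4966, -0.1296, 0.1492]
eef_rot: [-0.0, 0.958, -0.287, -0.001]
wrist_force: [0.1, 0.4, -0.9]
opening: 0.207
grasp_force: 58.8
```

>>> servo_tool:
  steps:
    - {"dx": -0.005, "dy": -0.162, "dz": 0, "wx": 0, "wy": 0, "wz": 0.009}
    - {"dx": -0.01, "dy": -0.324, "dz": 0, "wx": 0, "wy": 0, "wz": 0.018}
    - {"dx": -0.015, "dy": -0.486, "dz": 0, "wx": 0, "wy": 0, "wz": 0.027}
    - {"dx": -0.02, "dy": -0.648, "dz": 0, "wx": 0, "wy": 0, "wz": 0.036}
    - {"dx": -0.023, "dy": -0.812, "dz": 0, "wx": 0, "wy": 0, "wz": 0.045}
  jaw: 0.0

```text
time_s: 28.67
eef_pos: [0.4944, -0.2106, 0.1491]
eef_rot: [-0.0, 0.976, -0.219, -0.001]
wrist_force: [0.4, -0.8, -0.6]
opening: 0.206
grasp_force: 58.9
```

>>> servo_tool:
  steps:
    - {"dx": -0.005, "dy": -0.19, "dz": 0, "wx": 0, "wy": 0, "wz": 0.009}
    - {"dx": -0.01, "dy": -0.38, "dz": 0, "wx": 0, "wy": 0, "wz": 0.018}
    - {"dx": -0.015, "dy": -0.57, "dz": 0, "wx": 0, "wy": 0, "wz": 0.027}
    - {"dx": -0.02, "dy": -0.72, "dz": 0, "wx": 0, "wy": 0, "wz": 0.036}
    - {"dx": -0.023, "dy": -0.812, "dz": 0, "wx": 0, "wy": 0, "wz": 0.043}
  jaw: 0.0

```text
time_s: 29.08
eef_pos: [0.4921, -0.2928, 0.1491]
eef_rot: [-0.0, 0.988, -0.153, -0.001]
wrist_force: [0.5, -0.4, -1.4]
opening: 0.21
grasp_force: 58.9
```

>>> servo_tool:
  steps:
    - {"dx": 0, "dy": 0, "dz": 0, "wx": -0.0055, "wy": -0.0175, "wz": 0}
    - {"dx": 0, "dy": 0, "dz": 0, "wx": -0.0055, "wy": -0.0175, "wz": 0}
    - {"dx": 0, "dy": 0, "dz": 0, "wx": -0.0055, "wy": -0.0175, "wz": 0}
    - {"dx": 0, "dy": 0, "dz": 0, "wx": -0.0055, "wy": -0.0175, "wz": 0}
    - {"dx": 0, "dy": 0, "dz": 0, "wx": -0.0055, "wy": -0.0175, "wz": 0}
  jaw: 0.0

```text
time_s: 29.5
eef_pos: [0.4931, -0.2912, 0.1504]
eef_rot: [0.004, 0.988, -0.153, 0.028]
wrist_force: [0.9, 0.3, -1.6]
opening: 0.21
grasp_force: 58.9
```

```bash
python3 held.py w9 .032 .115 .055
```

```text
[ 0.4931 -0.2912  0.1504] 29.5 [-0.756  0.195  1.717  0.027  1.179  1.113]
lat,dfoot,z,yaw,slope [ 0.0011  0.0588  0.1802 -0.0007  0.0199] 3072.2458333333334 3727.7124999999996 6343.933333333333
```

>>> servo_tool:
  steps:
    - {"dx": 0, "dy": 0, "dz": -0.2, "wx": 0, "wy": 0, "wz": 0}
    - {"dx": 0, "dy": 0, "dz": -0.45, "wx": 0, "wy": 0, "wz": 0}
    - {"dx": 0, "dy": 0, "dz": -0.7, "wx": 0, "wy": 0, "wz": 0}
    - {"dx": 0, "dy": 0, "dz": -0.9, "wx": 0, "wy": 0, "wz": 0}
    - {"dx": 0, "dy": 0, "dz": -1.0, "wx": 0, "wy": 0, "wz": 0}
  jaw: 0.0

```text
time_s: 29.97
eef_pos: [0.4917, -0.29, 0.0477]
eef_rot: [0.003, 0.988, -0.153, 0.027]
wrist_force: [-1.0, 0.2, -1.6]
opening: 0.21
grasp_force: 58.9
```

>>> servo_tool:
  steps:
    - {"dx": 0, "dy": 0, "dz": -0.1, "wx": 0, "wy": 0, "wz": 0}
    - {"dx": 0, "dy": 0, "dz": -0.2, "wx": 0, "wy": 0, "wz": 0}
    - {"dx": 0, "dy": 0, "dz": -0.28, "wx": 0, "wy": 0, "wz": 0}
    - {"dx": 0, "dy": 0, "dz": -0.31, "wx": 0, "wy": 0, "wz": 0}
    - {"dx": 0, "dy": 0, "dz": -0.325, "wx": 0, "wy": 0, "wz": 0}
  jaw: 0.0

```text
time_s: 30.38
eef_pos: [0.4931, -0.2914, 0.0185]
eef_rot: [0.004, 0.988, -0.153, 0.028]
wrist_force: [-4.3, 5.6, 10.5]
opening: 0.209
grasp_force: 60.1
```

>>> servo_tool:
  steps:
    - {"dx": 0, "dy": 0, "dz": -0.01, "wx": 0, "wy": 0, "wz": 0}
    - {"dx": 0, "dy": 0, "dz": -0.01, "wx": 0, "wy": 0, "wz": 0}
    - {"dx": 0, "dy": 0, "dz": -0.01, "wx": 0, "wy": 0, "wz": 0}
    - {"dx": 0, "dy": 0, "dz": -0.01, "wx": 0, "wy": 0, "wz": 0}
    - {"dx": 0, "dy": 0, "dz": -0.01, "wx": 0, "wy": 0, "wz": 0}
  jaw: 0.0

```text
time_s: 30.8
eef_pos: [0.4932, -0.2912, 0.0184]
eef_rot: [0.004, 0.988, -0.153, 0.029]
wrist_force: [-2.8, 4.7, 6.5]
opening: 0.209
grasp_force: 59.8
```

Seated. Releasing and retreating toward the start for a final look.

>>> servo_tool:
  steps:
    - {"dx": 0, "dy": 0, "dz": 0, "wx": 0, "wy": 0, "wz": 0}
    - {"dx": 0, "dy": 0, "dz": 0, "wx": 0, "wy": 0, "wz": 0}
    - {"dx": 0, "dy": 0, "dz": 0, "wx": 0, "wy": 0, "wz": 0}
    - {"dx": 0, "dy": 0, "dz": 0, "wx": 0, "wy": 0, "wz": 0}
    - {"dx": 0, "dy": 0, "dz": 0, "wx": 0, "wy": 0, "wz": 0}
  jaw: 0.42

```text
time_s: 31.22
eef_pos: [0.493, -0.2918, 0.0172]
eef_rot: [0.004, 0.988, -0.153, 0.029]
wrist_force: [-0.8, 0.3, 0.4]
opening: 0.425
grasp_force: 0.0
```

>>> servo_tool:
  steps:
    - {"dx": 0, "dy": 0, "dz": 0.2, "wx": 0, "wy": 0, "wz": 0}
    - {"dx": 0, "dy": 0, "dz": 0.4, "wx": 0, "wy": 0, "wz": 0}
    - {"dx": 0, "dy": 0, "dz": 0.6, "wx": 0, "wy": 0, "wz": 0}
    - {"dx": 0, "dy": 0, "dz": 0.8, "wx": 0, "wy": 0, "wz": 0}
    - {"dx": 0, "dy": 0, "dz": 1.0, "wx": 0, "wy": 0, "wz": 0}
  jaw: 0.42

```text
time_s: 31.63
eef_pos: [0.4928, -0.2916, 0.118]
eef_rot: [0.004, 0.988, -0.153, 0.028]
wrist_force: [0.7, -0.9, -1.4]
opening: 0.419
grasp_force: 0.0
```

>>> servo_tool:
  steps:
    - {"dx": 0, "dy": 0, "dz": 0.2, "wx": 0.0055, "wy": 0.0175, "wz": 0}
    - {"dx": 0, "dy": 0, "dz": 0.4, "wx": 0.0055, "wy": 0.0175, "wz": 0}
    - {"dx": -0.15, "dy": -0.15, "dz": 0.6, "wx": 0.0055, "wy": 0.0175, "wz": 0}
    - {"dx": -0.35, "dy": -0.35, "dz": 0.8, "wx": 0.0055, "wy": 0.0175, "wz": 0}
    - {"dx": -0.55, "dy": -0.55, "dz": 0.9, "wx": 0.0055, "wy": 0.0175, "wz": 0}
  jaw: 0.42

```text
time_s: 32.05
eef_pos: [0.4385, -0.3476, 0.2099]
eef_rot: [0.001, 0.988, -0.152, 0.001]
wrist_force: [-1.0, -0.8, -0.2]
opening: 0.417
grasp_force: 0.0
```

>>> servo_tool:
  steps:
    - {"dx": -0.2, "dy": -0.2, "dz": 0, "wx": 0, "wy": 0, "wz": 0}
    - {"dx": -0.4, "dy": -0.4, "dz": 0, "wx": 0, "wy": 0, "wz": 0}
    - {"dx": -0.6, "dy": -0.6, "dz": 0, "wx": 0, "wy": 0, "wz": 0}
    - {"dx": -0.8, "dy": -0.8, "dz": 0, "wx": 0, "wy": 0, "wz": 0}
    - {"dx": -1.0, "dy": -0.95, "dz": 0, "wx": 0, "wy": 0, "wz": 0}
  jaw: 0.42

```text
time_s: 32.47
eef_pos: [0.3367, -0.443, 0.2072]
eef_rot: [0.0, 0.988, -0.154, 0.0]
wrist_force: [-0.4, 0.9, 0.0]
opening: 0.421
grasp_force: 0.0
```

>>> servo_tool:
  steps:
    - {"dx": -0.2, "dy": -0.2, "dz": 0, "wx": 0, "wy": 0, "wz": 0}
    - {"dx": -0.4, "dy": -0.4, "dz": 0, "wx": 0, "wy": 0, "wz": 0}
    - {"dx": -0.6, "dy": -0.6, "dz": 0, "wx": 0, "wy": 0, "wz": 0}
    - {"dx": -0.7, "dy": -0.75, "dz": 0, "wx": 0, "wy": 0, "wz": 0}
    - {"dx": -0.75, "dy": -0.85, "dz": 0, "wx": 0, "wy": 0, "wz": 0}
  jaw: 0.42

```text
time_s: 32.88
eef_pos: [0.2614, -0.5282, 0.207]
eef_rot: [0.0, 0.988, -0.154, -0.0]
wrist_force: [0.0, 0.4, -0.6]
opening: 0.419
grasp_force: 0.0
```

```bash
python3 - <<'E'
from h import *
from chk import *
im=[]
for n,roi in(('top',(290,170,400,270)),('scene',(140,180,270,290))):
    c=grab(n,n[0]+'10'); f=c['frame'][roi[1]:roi[3],roi[0]:roi[2],::-1]; im.append(cv2.resize(f,(400,400),interpolation=cv2.INTER_CUBIC))
cv2.imwrite('pics/fin.png',np.hstack(im))
E
python3 chk.py t10,s10 3
```

```text
t10 0.175 foot inner x, yaw, y [-0.0496 -0.0096  0.0512] 311.0 obs 123.0
t10 0.145 foot inner x, yaw, y [-0.0547  0.0281 -0.0003] 321.0 obs 144.0
t10 0.115 foot inner x, yaw, y [-0.0514  0.0179 -0.0551] 240.0 obs 86.0
s10 0.175 foot inner x, yaw, y [-0.0582  0.0133  0.0496] 165.0 obs 528.0
s10 0.145 foot inner x, yaw, y [-0.0555  0.0222 -0.0044] 156.0 obs 426.0
s10 0.115 foot inner x, yaw, y [-0.0586  0.0272 -0.0591] 148.0 obs 351.0
```

View pics/fin.png

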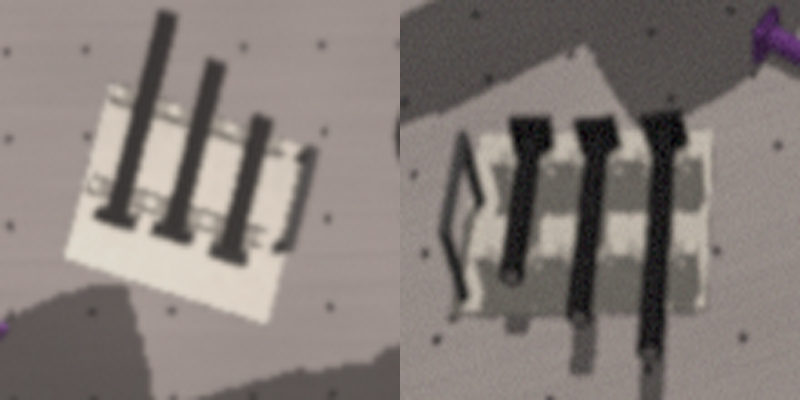

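The final view shows short, medium and long going away from the handle. All three lie parallel across both rails, with their feet in line over the apron at (230,255), (175,232) and (117,212) in the top crop. The measured inner foot faces are 5-14 mm off the rail. Handing in.

```bash
python3 -c "
from h import *
print(workorder.hand_in())"
```

```text
the job is handed in; nothing more can be done
None
```

I handed the job in (no verdict shown): all three posts are in the rack, shortest by the handle, feet lined up over the apron about 5–14 mm off the rail by camera, with the bystanders untouched as far as I could tell.

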